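# Hand a batch of film holders to the darkroom

### The job

Get this batch of film holders ready for the darkroom: first move the white ceramic cup off the brass hand-over plate and stand it upright wholly on the round cork coaster, then pile all the black film holders squarely on the plate, centred on its inlaid outline and in line with it, and lay the walnut lens board squarely on top of the pile so that it keeps them shut. When the pile is finished, ring for the darkroom: press the red treadle right down to its stop twice, holding it there a good two seconds each time and letting it come fully up after each press. Leave everything else on the counter where it is.

Things in the scene. Friction and masses are not known exactly. Their poses are not given: they have to be found in the camera images.
- plate: The hand-over plate, a brass slab fixed to the counter, 150 (its x) x 100 (its y) x 12 mm thick, with a dark rectangle outlined in white, 118 x 70 mm, inlaid flush in its middle, long side along its x. Origin: centre of its underside, on the counter (top face 12 mm above it). Place and yaw vary.
- coaster: Round cork coaster fixed to the counter, 120 mm diameter, 6 mm thick. Origin: centre of its underside, on the counter. To the left or to the right of the plate.
- cup: White ceramic developing cup, open on top, 60 mm high, 64 mm across at the rim and narrower at the foot, no handle, 0.18 kg. Origin: centre of its underside, z up. Starts standing on the hand-over plate. Can be gripped from above around its outside, about 38 mm above its foot.
- holder1: A film holder, black ebony slab with rounded edges, 112 (its x) x 64 (its y) x 16 mm, about 0.16 kg, grey metal slide and a white strip on top; lies flat. Origin: centre of its underside, z up. 3 or 4 of holder1..holder4 are present; absent ones read None. The two short ends are interchangeable for the job. Gripped across its 64 mm width from above.
- holder2: A film holder, black ebony slab with rounded edges, 112 (its x) x 64 (its y) x 16 mm, about 0.16 kg, grey metal slide and a white strip on top; lies flat. Origin: centre of its underside, z up. 3 or 4 of holder1..holder4 are present; absent ones read None. The two short ends are interchangeable for the job. Gripped across its 64 mm width from above.
- holder3: A film holder, black ebony slab with rounded edges, 112 (its x) x 64 (its y) x 16 mm, about 0.16 kg, grey metal slide and a white strip on top; lies flat. Origin: centre of its underside, z up. 3 or 4 of holder1..holder4 are present; absent ones read None. The two short ends are interchangeable for the job. Gripped across its 64 mm width from above.
- holder4: A film holder, black ebony slab with rounded edges, 112 (its x) x 64 (its y) x 16 mm, about 0.16 kg, grey metal slide and a white strip on top; lies flat. Origin: centre of its underside, z up. 3 or 4 of holder1..holder4 are present; absent ones read None. The two short ends are interchangeable for the job. Gripped across its 64 mm width from above.
- lens_board: Walnut lens board, slab 112 (its x) x 64 (its y) x 12 mm with a brass lens barrel, 44 mm diameter, standing 34 mm above the middle of its top, 0.2 kg. Origin: centre of the slab's underside, z up, barrel up. Starts flat in the row of holders. Short ends interchangeable. Grip its 64 mm edges from above, barrel between the fingers, or the barrel.
- treadle_base: Base of the treadle bell, dark steel plate 170 (its x) x 110 (its y) x 10 mm, fixed to the counter, to the left or right of the hand-over plate; small brass bell, 55 mm high, beside it at +y. Carries the red treadle, 145 long, 74 wide, 8 mm thick: free end towards its -x (the robot), level hinge along its y at x +65 mm, 24 mm above the counter. Origin: centre of its underside.
- treadle_pad (a point): Where to press, straight down: point on the red treadle's upper face, mid width, 23 mm from its free edge, 122 mm along the plate from the hinge. The point turns with the treadle. At rest the plate slopes up 0.36 rad to the free end and this point is about 72 mm above the counter; at the stop the slope is 0.06 rad and it is about 36 mm above.
- treadle (a joint): Angle of the treadle: 0 fully up (rest), grows as it is pressed, hard stop at 0.30 rad. A spring brings it back up when let go; about 3 N at the pad start it moving and about 9 N hold it at the stop.
- reflector: Copper flash reflector, an open bowl 110 mm across, 40 mm high. Origin: centre of its underside. Not to be moved.
- loupe: Black and glass focusing loupe, 48 mm diameter, 50 mm high. Origin: centre of its underside. Not to be moved.
- reel: Steel film reel, 66 mm diameter, 40 mm high. Origin: centre of its underside. Not to be moved.
- brush: Brush, 160 mm long, lying on the counter. Origin under its middle. Not to be moved.
- film_can: Aluminium film can, 52 mm diameter, 55 mm high. Origin: centre of its underside. Not to be moved.
- light_meter: Black light meter, 85 x 60 x 34 mm. Origin: centre of its underside. Not to be moved.
- film_box: Yellow film box, 100 x 75 x 28 mm. Origin: centre of its underside. Not to be moved.
Not all that is in view belongs to the job. Leave any orange or turquoise look-alike of the holder2 alone. Leave any green look-alike of the treadle_base alone.

How it is judged:
By the outcome, as a careful person would: the job done as asked, in the order asked, and still so for the second after the job is handed in, with the robot touching nothing.
Of holder1, holder2, holder3, holder4 only 3 to 4 are there at a start; the rules pass over those that are not, and their reading is None.
At some moment in a run one of cup may be knocked a few centimetres aside while the robot is not near it.
Once in a run the grip may slacken for a moment while it holds something.
It also fails if it takes over 210 s, if anything falls off the work surface, if the arm or the gripper's body presses on something with over 40 N, if the wrist force passes 120 N, or if a joint passes its speed limit or range.

### The arm

A 7-joint arm with a two-finger parallel gripper is mounted at the origin on the work surface. World frame = base frame: x ahead of the robot, y to its left, z up, the work surface at z = 0. Lengths are in m, angles in rad, forces in N, time in s.
With the tool pointing down it reaches from about 0.4 to 0.85 m from the base axis. Payload 4.5 kg.
Tool frame: the origin (TCP) lies between the finger pads; the fingertips stand 8 mm ahead of it and the grasp point (between the pads) lies 11 mm behind it; z points along the fingers, y is the direction in which the jaws open and shut (so a half turn about z gives the same grasp; the last joint's range is limited). The gripper opens to 88 mm and grips with 3 to 60 N. Pads are 18 mm wide; open, the fingers measure 123 mm over their backs; the gripper's body (75 mm by 187 mm) begins 45 mm behind the grasp point.
Start: joints at [-1.113, 0.689, -0.195, 1.565, 0.157, 0.902, -0.215], TCP at [0.257, 0.57, 0.247] pointing down, gripper open.
Joint ranges: [-3.01, 3.01], [-0.46, 2.08], [-1.47, 1.51], [0.13, 2.56], [-1, 4.14], [0.04, 2.09], [-2.66, 2.66]. Speed limits (rad/s): [2.57, 2.57, 3.14, 3.14, 3.14, 3.14, 3.14].

### API

Orientations are given as a unit quaternion [x, y, z, w].
In Python, from plant import r gives the robot as it stands.
- The arm moves only by the tool carry_out, never from a script. Its argument "commands" is a list that holds one entry, the list of rows, each a list of 7 numbers: the turn, a rotation vector about the tool's x, y, z in rad, then the shift along the tool's x, y, z in cm, then the finger opening in cm, from 0 to 8.81. A call has 1 to 10 rows; each row is the pose to reach, as a shift and turn from the pose commanded when the call began, along the tool's axes at that moment; what a row does not reach only later rows make up. A row lasts 1/12 s, in which the tool goes at most 41.7 mm and 7.16 degrees, less where a joint would pass 70% of its speed; a pose out of reach is approached as far as the arm can. A call with a gripper value outside its range is refused whole. The fingers move at their own pace and stop on an object; "force" is the grip in N (left out, the last holds). Time passes only in rows, so rows that repeat a pose let the fingers close. It gives the time, the measured TCP pose, the force and the opening at its end, in the units of the state.
- r.get_state(): the state, without advancing time (a new reading comes with each control period).
- r.snapshot(name): name is "side" or "top"; returns a dict with "pixels" (400x640x3 uint8, red, green, blue), "mtx" (3x3 intrinsics, pixels), "xyz" and "rotation" of the camera in the world. Camera axes: x right, y down, z forward; pixel columns grow to the right and rows downward; lengths in m; the calibration is good to about 2 mm. A picture is of the moment at which its call begins. There is no depth.
- r.finish_job(): hands the job in, once; it reports no verdict.
The state is a dict: "clock": time; "q": joint angles; "qd": joint speeds; "joint_torque": joint torques, N m; "tool_pos": TCP position; "eef_rot": TCP orientation; "contact_force": force on the tool from outside, world axes, zero at the start; "moment": the same for the moment, N m; "opening": opening from 0.0 (shut) to 1.0 (fully open).
Only numpy, scipy, OpenCV 4.12 (cv2) and the standard library are available. Lean on these libraries where they do the work, as an engineer would, in place of code of your own. Each camera call takes 0.05 s, during which the arm holds its last target.

## Working session

There is one attempt and no reset: what is moved stays moved. The work goes in short steps, Python scripts to look and compute and a tool call to move; the robot and the scene stay as the last step left them, time stands still between calls to the robot, and variables do not carry over. Pictures are saved under pics/ and viewed, and the job is handed in when it is done.

Besides the shell and the picture viewer there is one more tool, called after ">>>" as name(argument=value, ...), one argument or row to a line, values as JSON. carry_out: Moves the arm, as the interface text tells. Its arguments: {"type":"object","properties":{"commands":{"type":"array"},"force":{"type":"number"}},"required":["commands"]}

```bash
ls; mkdir -p pics; python3 - <<'E'
from plant import r
import cv2
s=r.get_state(); print(s)
for n in("side","top"):
    d=r.snapshot(n); cv2.imwrite(f"pics/{n}0.png",d["pixels"][:,:,::-1]); print(n,d["mtx"],d["xyz"],d["rotation"])
E
```

```text
pics
{'clock': 0.0, 'q': array([-1.11316943,  0.68998244, -0.19451561,  1.56632345,  0.15732964,
        0.90250242, -0.21510806]), 'qd': array([ 0.00108106,  0.00062239, -0.00035279, -0.00043028,  0.00013083,
       -0.00076272, -0.00069732]), 'joint_torque': array([-9.82863821e-05, -5.27557826e+01, -1.26710996e+00, -1.53426147e+01,
       -5.27177565e-02,  6.64221647e-03,  1.74290831e-04]), 'tool_pos': array([0.25683219, 0.56912391, 0.24591652]), 'eef_rot': array([ 2.10285156e-01,  9.77639670e-01, -9.03028057e-04, -1.15470220e-04]), 'contact_force': array([-0.20688225,  0.19995788,  0.11189645]), 'moment': array([ 0.02884575,  0.01866995, -0.00586231]), 'opening': 0.999885288230026}
side [[515.54184947   0.         328.06963444]
 [  0.         515.54184947 203.09032094]
 [  0.           0.           1.        ]] [ 0.41442189 -1.02609672  1.13513863] [ 0.92663258 -0.04595217  0.01129881 -0.37297829]
top [[396.07866243   0.         321.33723798]
 [  0.         396.07866243 197.75089958]
 [  0.           0.           1.        ]] [0.31073188 0.00335576 1.24826876] [ 0.71431521 -0.69551475  0.05614305 -0.05348805]
```

View pics/side0.png

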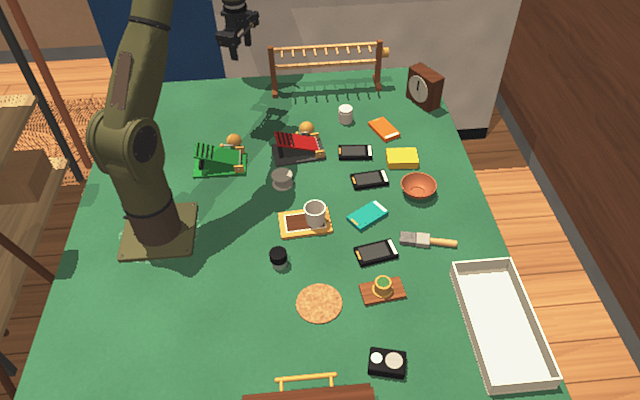

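View pics/top0.png

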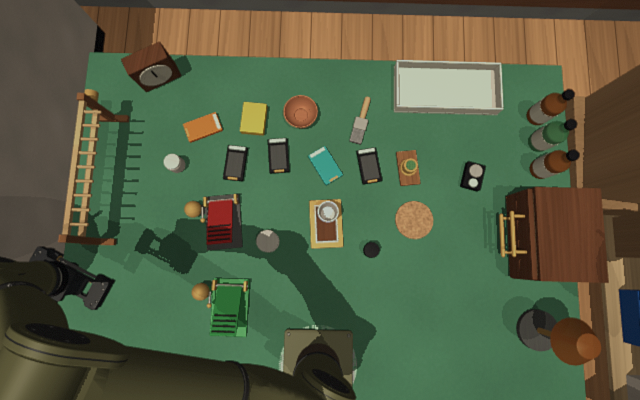

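```bash
cat > h.py <<'E'
import numpy as np, cv2
from scipy.spatial.transform import Rotation as R
from plant import r
def snap(n):
    d=r.snapshot(n); d["R"]=R.from_quat(d["rotation"]).as_matrix(); return d
def ray(d,uv,z):
    uv=np.atleast_2d(np.asarray(uv,float)); K=d["mtx"]
    v=np.c_[(uv[:,0]-K[0,2])/K[0,0],(uv[:,1]-K[1,2])/K[1,1],np.ones(len(uv))]@d["R"].T
    z=np.broadcast_to(z,len(uv)); t=(z-d["xyz"][2])/v[:,2]
    return d["xyz"]+v*t[:,None]
def proj(d,p):
    p=np.atleast_2d(p); c=(p-d["xyz"])@d["R"]
    return c[:,:2]/c[:,2:]*d["mtx"][0,0]+d["mtx"][:2,2]
def crop(d,u,v,w,h,k,name):
    im=d["pixels"][max(v-h,0):v+h,max(u-w,0):u+w,::-1]
    cv2.imwrite(name,cv2.resize(im,None,fx=k,fy=k,interpolation=cv2.INTER_CUBIC))
def st():
    s=r.get_state(); rot=R.from_quat(s["eef_rot"]).as_matrix()
    return s,rot
def delta(target,yaw_y):
    """shift cm (tool axes) to world target TCP and turn rotvec so tool z=down, tool y at world yaw yaw_y (mod pi)"""
    s,M=st(); sh=M.T@(np.array(target)-s["tool_pos"])*100
    best=None
    for k in(0,np.pi):
        a=yaw_y+k; y=np.array([np.cos(a),np.sin(a),0]); z=np.array([0,0,-1.]); x=np.cross(y,z)
        rv=R.from_matrix(M.T@np.c_[x,y,z]).as_rotvec()
        if best is None or np.linalg.norm(rv)<np.linalg.norm(best): best=rv
    print("turn",best.round(3),"deg",np.degrees(np.linalg.norm(best)).round(1),"shift",sh.round(2),"clock",round(s["clock"],2),"q",s["q"].round(2))
E
python3 - <<'E'
from h import *
d=snap("top"); print(d["R"].round(3)); crop(d,300,180,150,80,5//2+0.6 if 0 else 2.6,"pics/c1.png")
e=snap("side"); crop(e,350,190,110,100,3,"pics/c2.png")
crop(e,350,280,110,80,3,"pics/c3.png")
E
```

```text
[[ 0.026 -0.988  0.155]
 [-1.    -0.027 -0.002]
 [ 0.006 -0.155 -0.988]]
```

View pics/c1.png

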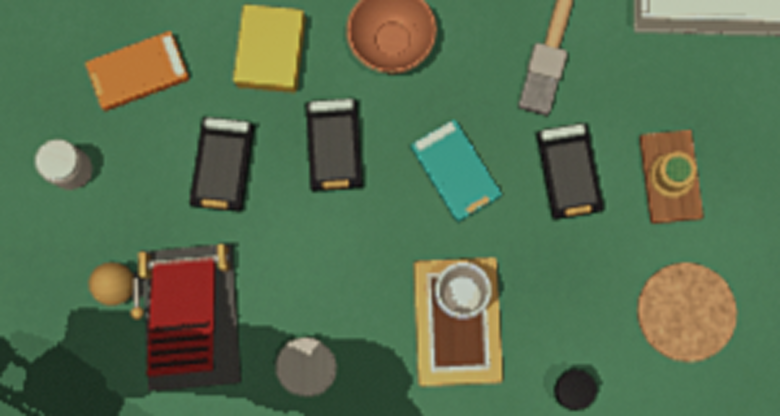

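View pics/c2.png

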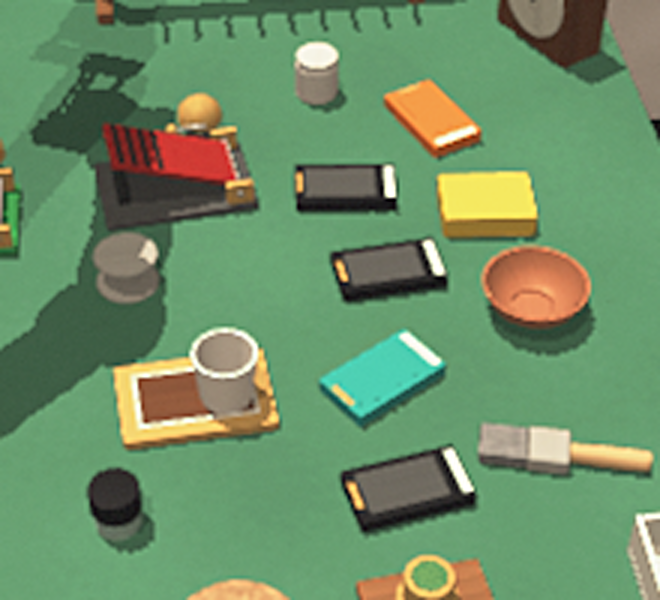

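```bash
cat >> h.py <<'E'
def rect(d,mask,z,k=6):
    """centre, size, yaw(long axis) of blob's min-area rect on plane z"""
    c,_=cv2.findContours(mask,cv2.RETR_EXTERNAL,cv2.CHAIN_APPROX_NONE)
    c=max(c,key=cv2.contourArea)[:,0,:]
    p=ray(d,c,z)[:,:2]
    m=cv2.minAreaRect((p*1000).astype(np.float32))
    b=cv2.boxPoints(m)/1000; e1=b[1]-b[0]; e2=b[2]-b[1]
    e=e1 if np.linalg.norm(e1)>np.linalg.norm(e2) else e2
    return np.array(m[0])/1000, sorted(np.array(m[1]).round(1)), np.arctan2(e[1],e[0])%np.pi
def up(d,u,v,w,h,k=6):
    """enlarged window; returns image(hsv), and a fake d with adjusted intrinsics"""
    u0,v0=max(u-w,0),max(v-h,0)
    im=d["pixels"][v0:v+h,u0:u+w]
    im=cv2.resize(im,None,fx=k,fy=k,interpolation=cv2.INTER_CUBIC)
    K=d["mtx"].copy(); K[0,0]*=k;K[1,1]*=k
    K[0,2]=(K[0,2]-u0+.5)*k-.5; K[1,2]=(K[1,2]-v0+.5)*k-.5
    f=dict(d); f["mtx"]=K
    return im,cv2.cvtColor(im,cv2.COLOR_RGB2HSV),f
def nongreen(im,hsv):
    """everything which isn't the green counter, blob at window centre"""
    g=(cv2.inRange(hsv,(62,70,25),(88,255,255)))
    m=255-g
    m=cv2.morphologyEx(m,cv2.MORPH_OPEN,np.ones((7,7),np.uint8)); m=cv2.morphologyEx(m,cv2.MORPH_CLOSE,np.ones((15,15),np.uint8))
    n,l,s,c=cv2.connectedComponentsWithStats(m)
    h,w=m.shape; ctr=np.hypot(c[1:,0]-w/2,c[1:,1]-h/2)-0.0*s[1:,4]; ctr[s[1:,4]<400]=1e9
    return ((l==1+np.argmin(ctr))*255).astype(np.uint8)
E
python3 - <<'E'
from h import *
t=snap("top"); s=snap("side")
for n,z,ut,us in(("hA(left)",.008,(235,162),(355,153)),("hB",.008,(278,156),(370,180)),("hC",.008,(369,166),(376,252)),("plate",.012,(326,223),(305,222)),("coaster",.003,(414,219),(319,303)),("red",.005,(222,222),(298,147))):
  for d,u in((t,ut),(s,us)):
    im,hs,f=up(d,*u,34,34)
    m=nongreen(im,hs)
    c,sz,y=rect(f,m,z); print(n,c.round(4),sz,round(float(y),3))
    cv2.imwrite(f"pics/m_{n}_{'t' if d is t else 's'}.png",np.hstack([im[:,:,::-1],cv2.merge([m]*3)]))
E
python3 -c "
import cv2,numpy as np,glob
f=sorted(glob.glob('pics/m_*.png'));print(f)
ims=[cv2.resize(cv2.imread(x),(260,130)) for x in f]
cv2.imwrite('pics/ms.png',np.vstack([np.hstack(ims[i:i+3]) for i in range(0,12,3)]))"
```

```text
hA(left) [0.6117 0.2818] [np.float64(66.1), np.float64(116.5)] 3.054
hA(left) [0.6116 0.2787] [np.float64(80.2), np.float64(115.5)] 3.05
hB [0.6404 0.1444] [np.float64(63.8), np.float64(116.9)] 0.099
hB [0.6419 0.1425] [np.float64(79.2), np.float64(118.5)] 0.111
hC [ 0.6146 -0.1484] [np.float64(63.8), np.float64(116.4)] 0.199
hC [ 0.6151 -0.1497] [np.float64(74.4), np.float64(116.3)] 0.196
plate [ 0.424  -0.0139] [np.float64(106.0), np.float64(156.6)] 0.073
plate [ 0.4238 -0.0042] [np.float64(148.2), np.float64(154.8)] 0.07
coaster [ 0.444  -0.2926] [np.float64(124.4), np.float64(124.8)] 0.471
coaster [ 0.4437 -0.2927] [np.float64(123.6), np.float64(124.5)] 0.798
red [0.4195 0.3354] [np.float64(165.7), np.float64(173.0)] 0.119
red [0.4227 0.3211] [np.float64(183.3), np.float64(311.1)] 1.536
['pics/m_coaster_s.png', 'pics/m_coaster_t.png', 'pics/m_hA(left)_s.png', 'pics/m_hA(left)_t.png', 'pics/m_hB_s.png', 'pics/m_hB_t.png', 'pics/m_hC_s.png', 'pics/m_hC_t.png', 'pics/m_plate_s.png', 'pics/m_plate_t.png', 'pics/m_red_s.png', 'pics/m_red_t.png']
```

View pics/ms.png

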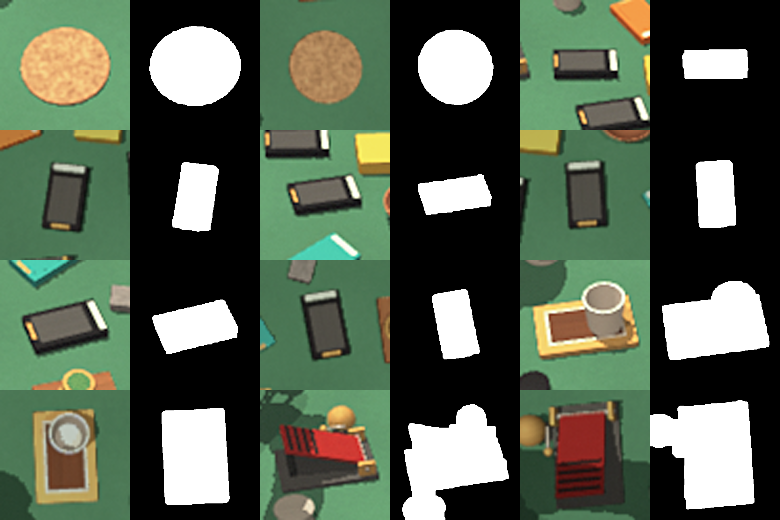

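```bash
cat >> h.py <<'E'
def circ(d,u,v,w,z,rad,k=6,dp=1.2,p2=25):
    im,hs,f=up(d,u,v,w,w,k)
    g=cv2.GaussianBlur(cv2.cvtColor(im,cv2.COLOR_RGB2GRAY),(7,7),0)
    L=np.linalg.norm(ray(d,[[u,v]],z)[0]-d["xyz"]); rp=rad*f["mtx"][0,0]/L
    c=cv2.HoughCircles(g,cv2.HOUGH_GRADIENT,dp,30,param1=100,param2=p2,minRadius=int(rp*.9),maxRadius=int(rp*1.12))
    if c is None: return None,rp
    out=[(ray(f,[x[:2]],z)[0][:2].round(4),round(float(x[2]/rp),3)) for x in c[0][:3]]
    return out
E
python3 - <<'E'
from h import *
t=snap("top")
print("cup",circ(t,328,212,24,.072,.032))
print("can",circ(t,174,162,24,.055,.026))
im,hs,f=up(t,408,167,24,34); m=nongreen(im,hs); print("lens",rect(f,m,.006))
s=snap("side")
im,hs,f=up(s,314,212,20,20); g=im.astype(int); 
m=((hs[:,:,1]<60)&(hs[:,:,2]>60)).astype(np.uint8)*255
print([proj(s,[.457,y,.072]).round(1) for y in(-.01,-.02,-.03)])
cv2.imwrite("pics/cup_s.png",np.hstack([im[:,:,::-1],cv2.merge([m]*3)]))
delta([.445,-.02,.2],np.pi/2)
E
```

```text
cup [(array([ 0.455 , -0.0187]), 1.004)]
can [(array([0.6014, 0.467 ]), 0.938)]
lens (array([ 0.61144055, -0.27380862]), [np.float64(70.9), np.float64(118.8)], np.float32(0.12494908))
[array([[314.6, 204.4]]), array([[314.8, 206.9]]), array([[315.1, 209.4]])]
turn [-0.    -0.    -0.424] deg 24.3 shift [-41.39 -46.02   4.67] clock 0.4 q [-1.11  0.69 -0.19  1.57  0.16  0.9  -0.22]
```

View pics/cup_s.png

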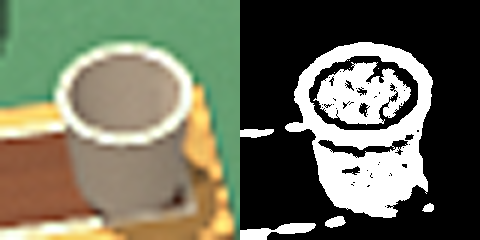

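>>> carry_out(
  commands=[
    [[0,0,-0.1,-4,-4,0,8.8],[0,0,-0.2,-8,-8,0,8.8],[0,0,-0.3,-11,-11,0,8.8],[0,0,-0.42,-14,-14,0,8.8],[0,0,-0.42,-17,-17,0,8.8],[0,0,-0.42,-20,-20,0,8.8],[0,0,-0.42,-23,-23,0,8.8],[0,0,-0.42,-25,-26,0,8.8],[0,0,-0.42,-27,-29,0,8.8],[0,0,-0.42,-29,-31,0,8.8]],
  ],
)

```text
clock: 1.23
tool_pos: [0.3913, 0.1739, 0.2469]
eef_rot: [0.002, 1.0, -0.0, 0.0]
contact_force: [1.3, 0.3, 0.0]
opening: 1.0
```

```bash
python3 - <<'E'
from h import *
delta([.455,-.019,.15],np.pi/2)
t=snap("top");s=snap("side")
cv2.imwrite("pics/t1.png",t["pixels"][:,:,::-1])
print("cup",circ(t,328,212,24,.072,.032))
E
```

```text
turn [-0.     0.    -0.003] deg 0.2 shift [ -6.44 -19.27   9.69] clock 1.23 q [-0.27  0.46 -0.37  2.12  0.29  0.61  0.72]
cup (None, np.float64(64.17610114933417))
```

View pics/t1.png

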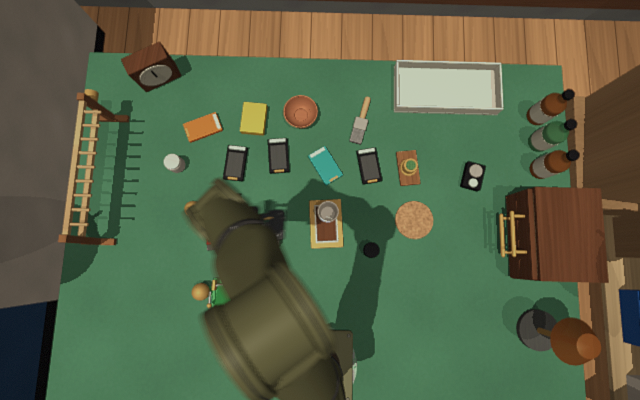

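>>> carry_out(
  commands=[
    [[0,0,0,-1.5,-4,0,8.8],[0,0,0,-3,-8,0,8.8],[0,0,0,-4.2,-12,2,8.8],[0,0,0,-5.3,-16,5,8.8],[0,0,0,-6.2,-18.5,8,8.8],[0,0,0,-6.4,-19.3,9.7,8.8],[0,0,0,-6.4,-19.3,9.7,8.8],[0,0,0,-6.4,-19.3,9.7,8.8]],
  ],
)

```text
clock: 2.0
tool_pos: [0.4543, -0.0174, 0.1489]
eef_rot: [0.003, 1.0, 0.0, -0.001]
contact_force: [0.3, 1.1, 1.3]
opening: 0.996
```

```bash
python3 - <<'E'
from h import *
delta([.455,-.019,.039],np.pi/2)
s=snap("side"); crop(s,320,200,60,60,6,"pics/s2.png")
E
```

```text
turn [ 0.    -0.002 -0.005] deg 0.3 shift [-0.1  -0.16 10.99] clock 2.0 q [ 0.11  0.66 -0.27  2.15  0.45  0.38  1.03]
```

View pics/s2.png

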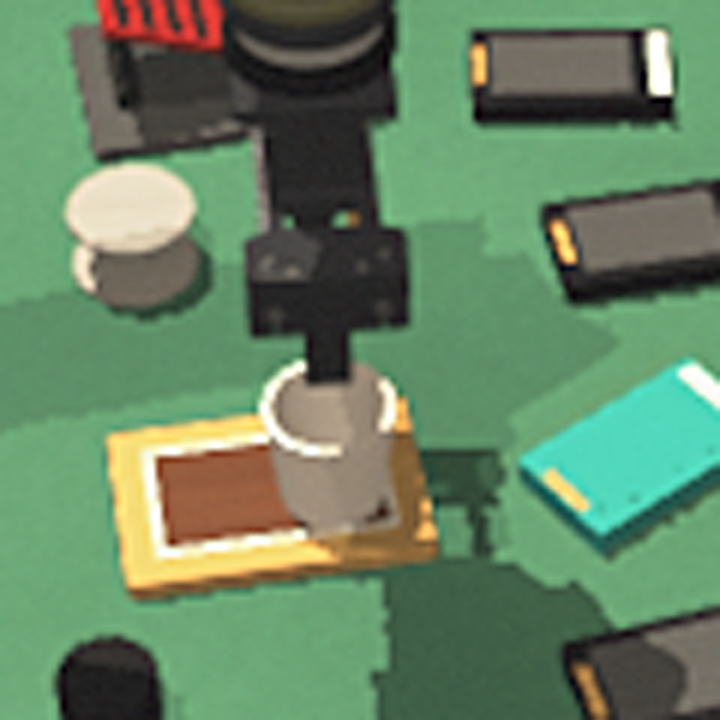

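>>> carry_out(
  commands=[
    [[0,0,0,-0.1,-0.1,3,8.8],[0,0,0,-0.1,-0.1,6,8.8],[0,0,0,-0.1,-0.1,8,8.8],[0,0,0,-0.1,-0.1,10,8.8],[0,0,0,-0.1,-0.1,11,8.8],[0,0,0,-0.1,-0.1,11,8.8],[0,0,0,-0.1,-0.1,11,5],[0,0,0,-0.1,-0.1,11,3],[0,0,0,-0.1,-0.1,11,3],[0,0,0,-0.1,-0.1,11,3]],
  ],
  force=20,
)

```text
clock: 2.88
tool_pos: [0.4564, -0.018, 0.0408]
eef_rot: [0.002, 1.0, 0.0, 0.001]
contact_force: [-0.3, -1.2, 0.8]
opening: 0.718
```

>>> carry_out(
  commands=[
    [[0,0,0,0,0,0,3],[0,0,0,0,0,0,3],[0,0,0,0,0,-2,3],[0,0,0,0,0,-4,3],[0,0,0,0,0,-6,3],[0,0,0,0,0,-7,3],[0,0,0,0,0,-7,3]],
  ],
)

```text
clock: 3.47
tool_pos: [0.4566, -0.0185, 0.1116]
eef_rot: [0.002, 1.0, 0.0, 0.002]
contact_force: [0.5, 0.6, -2.1]
opening: 0.697
```

```bash
python3 - <<'E'
from h import *
delta([.444,-.2926,.11],np.pi/2); print(st()[0]["opening"],st()[0]["contact_force"])
s=snap("side"); crop(s,320,200,60,60,6,"pics/s3.png")
E
```

```text
turn [ 0.001  0.003 -0.005] deg 0.3 shift [  1.13 -27.42   0.14] clock 3.47 q [ 0.07  0.73 -0.2   2.18  0.53  0.27  0.97]
0.6970400931209887 [ 0.50363363  0.62544794 -2.06137629]
```

View pics/s3.png

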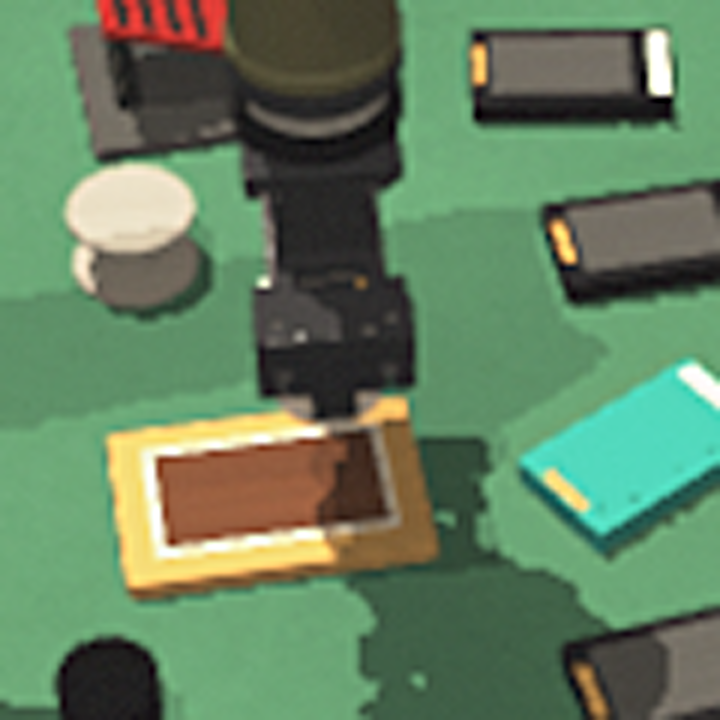

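>>> carry_out(
  commands=[
    [[0,0,0,0,-2,0,3],[0,0,0,0.2,-5,0,3],[0,0,0,0.4,-9,0,3],[0,0,0,0.6,-13,0,3],[0,0,0,0.8,-17,0,3],[0,0,0,1.1,-21,0,3],[0,0,0,1.1,-24,0,3],[0,0,0,1.1,-26.5,0,3],[0,0,0,1.1,-27.4,0,3],[0,0,0,1.1,-27.4,0,3]],
  ],
)

```text
clock: 4.35
tool_pos: [0.4424, -0.2948, 0.1084]
eef_rot: [0.004, 1.0, -0.0, -0.001]
contact_force: [-0.3, 0.4, -1.4]
opening: 0.699
```

```bash
python3 - <<'E'
from h import *
delta([.444,-.2926,.035],np.pi/2); print(st()[0]["opening"],st()[0]["contact_force"])
s=snap("side"); crop(s,320,280,60,60,6,"pics/s4.png")
E
```

```text
turn [-0.    -0.002 -0.009] deg 0.5 shift [-0.17  0.22  7.34] clock 4.35 q [ 0.73  0.81 -0.38  1.95  0.6   0.5   1.48]
0.6986100422441852 [-0.28712196  0.35234129 -1.37131956]
```

View pics/s4.png

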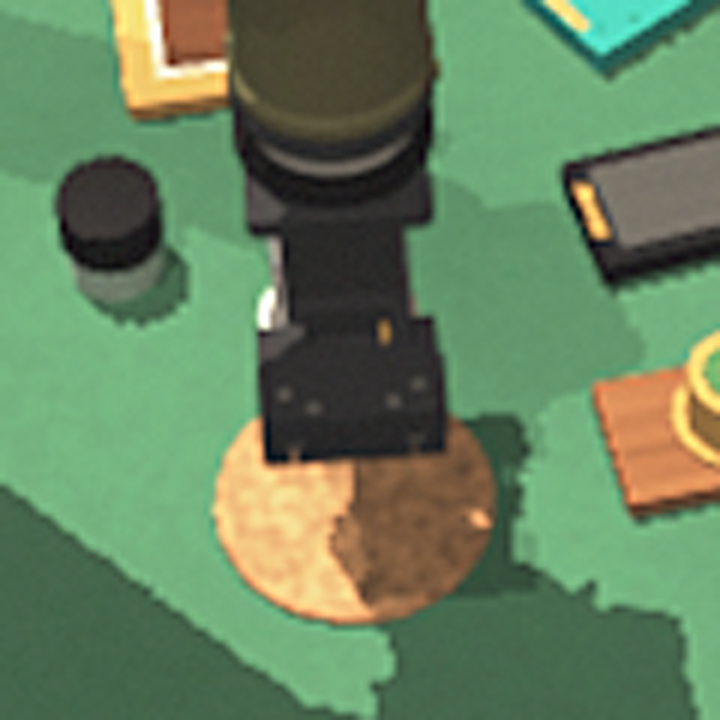

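>>> carry_out(
  commands=[
    [[0,0,0,0,0.1,2,3],[0,0,0,0,0.1,4,3],[0,0,0,0,0.1,5.5,3],[0,0,0,0,0.1,6.5,3],[0,0,0,0,0.1,7,3],[0,0,0,0,0.1,7.2,3],[0,0,0,0,0.1,7.2,3],[0,0,0,0,0.1,7.2,3]],
  ],
)

```text
clock: 5.07
tool_pos: [0.4442, -0.2909, 0.0382]
eef_rot: [0.002, 1.0, -0.0, 0.0]
contact_force: [0.3, -0.5, -0.4]
opening: 0.7
```

>>> carry_out(
  commands=[
    [[0,0,0,0,0,0.1,3],[0,0,0,0,0,0.2,3],[0,0,0,0,0,0.3,3],[0,0,0,0,0,0.3,3],[0,0,0,0,0,0.3,3]],
  ],
)

```text
clock: 5.48
tool_pos: [0.4437, -0.2913, 0.0348]
eef_rot: [0.002, 1.0, -0.0, 0.0]
contact_force: [0.2, 0.5, -1.1]
opening: 0.695
```

>>> carry_out(
  commands=[
    [[0,0,0,0,0,0.1,3],[0,0,0,0,0,0.2,3],[0,0,0,0,0,0.2,3],[0,0,0,0,0,0.2,3]],
  ],
)

```text
clock: 5.82
tool_pos: [0.4437, -0.2914, 0.0344]
eef_rot: [0.002, 1.0, -0.001, 0.0]
contact_force: [-3.0, 2.0, 15.7]
opening: 0.704
```

Contact (15.7 N up). Ease up 1 mm, open, lift.

>>> carry_out(
  commands=[
    [[0,0,0,0,0,-0.1,3],[0,0,0,0,0,-0.15,8.8],[0,0,0,0,0,-0.15,8.8],[0,0,0,0,0,-0.15,8.8],[0,0,0,0,0,-2,8.8],[0,0,0,0,0,-4,8.8],[0,0,0,0,0,-7,8.8],[0,0,0,0,0,-11,8.8],[0,0,0,0,0,-14,8.8],[0,0,0,0,0,-16,8.8]],
  ],
)

```text
clock: 6.65
tool_pos: [0.4446, -0.2915, 0.1955]
eef_rot: [0.002, 1.0, -0.001, 0.002]
contact_force: [-0.7, -0.0, -0.8]
opening: 0.998
```

>>> carry_out(
  commands=[
    [[0,0,0,-2,2,0,8.8],[0,0,0,-5,5,0,8.8],[0,0,0.1,-8,8,0,8.8],[0,0,0.2,-11,10,0,8.8],[0,0,0.2,-14,12,0,8.8],[0,0,0.2,-16,13,0,8.8],[0,0,0.2,-17,14,0,8.8],[0,0,0.2,-17,14,0,8.8]],
  ],
)

```text
clock: 7.32
tool_pos: [0.6161, -0.1483, 0.1923]
eef_rot: [0.1, 0.995, 0.001, 0.001]
contact_force: [1.2, 0.5, -1.1]
opening: 1.001
```

```bash
python3 - <<'E'
from h import *
t=snap("top");s=snap("side")
cv2.imwrite("pics/t5.png",t["pixels"][:,:,::-1]);cv2.imwrite("pics/s5.png",s["pixels"][:,:,::-1])
print("cup",circ(t,414,219,24,.066,.032))
u=proj(s,[.444,-.2926,.066])[0];print(u)
for d,n,uu in((t,"t",(326,223)),(s,"s",(305,222))):
    im,hs,f=up(d,*uu,34,34); m=nongreen(im,hs)
    c,sz,y=rect(f,m,.006); print("plate",c.round(4),sz,y)
    # inlay: red-brown region inside outline
    w=((hs[:,:,1]<110)&(hs[:,:,2]>110)).astype(np.uint8)*255
    cs,_=cv2.findContours(w,cv2.RETR_EXTERNAL,cv2.CHAIN_APPROX_NONE); 
    c,sz,y=rect(f,w,.012); print("outline",c.round(4),sz,y)
    cv2.imwrite(f"pics/pl_{n}.png",np.hstack([im[:,:,::-1],cv2.merge([w]*3)]))
delta([.6148,-.149,.1],.198+np.pi/2)
E
```

```text
cup (None, np.float64(62.227918840621626))
[318.0184553  288.33796647]
plate [ 0.4244 -0.0139] [np.float64(106.7), np.float64(157.0)] 0.07271986
outline [ 0.4276 -0.0141] [np.float64(212.9), np.float64(215.1)] 1.59806
plate [ 0.4249 -0.0153] [np.float64(115.5), np.float64(155.7)] 0.06907419
outline [ 0.4193 -0.0099] [np.float64(211.3), np.float64(266.7)] 1.4634702
turn [-0.001 -0.002 -0.402] deg 23.0 shift [-0.14  0.4   9.21] clock 7.42 q [ 0.4   0.79 -0.42  1.59  0.4   0.86  1.19]
```

View pics/t5.png

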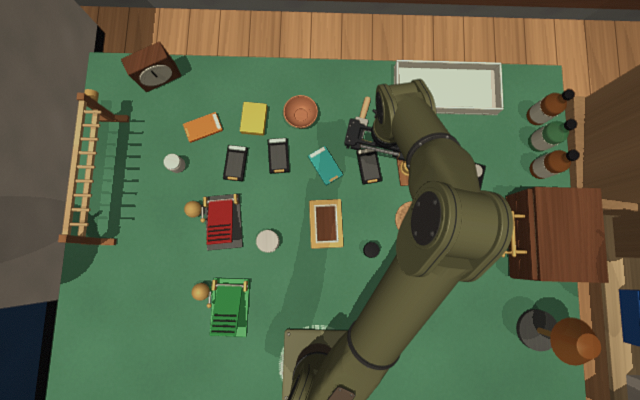

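View pics/s5.png

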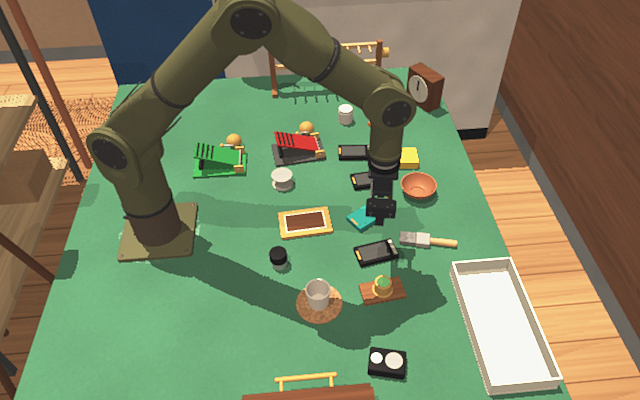

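>>> carry_out(
  commands=[
    [[0,0,-0.1,-0.1,0.4,1,8.8],[0,0,-0.2,-0.1,0.4,3,8.8],[0,0,-0.3,-0.1,0.4,5,8.8],[0,0,-0.4,-0.1,0.4,8,8.8],[0,0,-0.4,-0.1,0.4,11,8.8],[0,0,-0.4,-0.1,0.4,13,8.8],[0,0,-0.4,-0.1,0.4,14,8.8],[0,0,-0.4,-0.1,0.4,14,8.8]],
  ],
)

```text
clock: 8.08
tool_pos: [0.6129, -0.1501, 0.0505]
eef_rot: [-0.097, 0.995, -0.0, -0.003]
contact_force: [0.4, -0.0, -0.6]
opening: 0.998
```

```bash
python3 - <<'E'
from h import *
delta([.6148,-.149,.011],.198+np.pi/2)
s=snap("side"); crop(s,380,230,60,50,6,"pics/s6.png")
E
```

```text
turn [ 0.    -0.006 -0.004] deg 0.4 shift [-0.23  0.06  3.95] clock 8.08 q [ 0.39  0.99 -0.42  1.65  0.62  0.64  1.4 ]
```

View pics/s6.png

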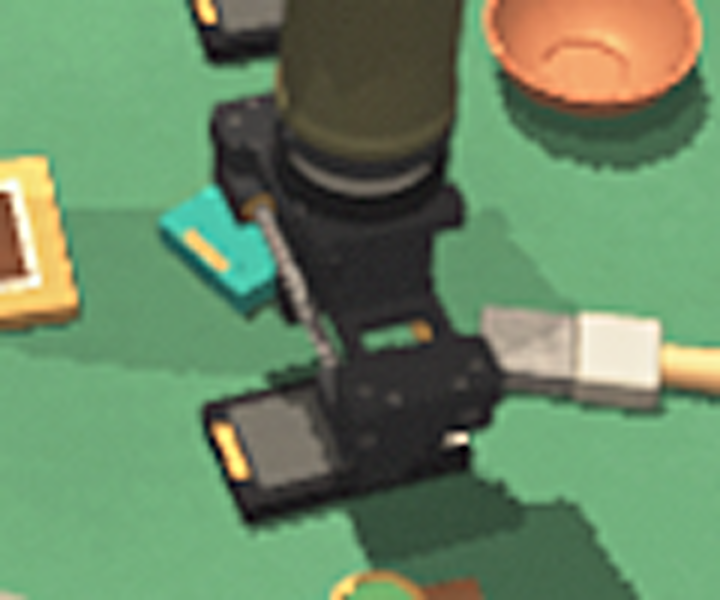

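>>> carry_out(
  commands=[
    [[0,0,0,-0.2,0.05,1.5,8.8],[0,0,0,-0.2,0.05,3,8.8],[0,0,0,-0.2,0.05,3.7,8.8],[0,0,0,-0.2,0.05,3.8,8.8],[0,0,0,-0.2,0.05,3.8,8.8],[0,0,0,-0.2,0.05,3.8,5],[0,0,0,-0.2,0.05,3.8,4],[0,0,0,-0.2,0.05,3.8,4],[0,0,0,-0.2,0.05,3.8,4],[0,0,0,-0.2,0.05,3.8,4]],
  ],
  force=25,
)

```text
clock: 8.97
tool_pos: [0.6182, -0.1473, 0.0152]
eef_rot: [-0.098, 0.995, -0.0, 0.0]
contact_force: [0.4, -0.2, 1.8]
opening: 0.724
```

>>> carry_out(
  commands=[
    [[0,0,0,0,0,0,4],[0,0,0,0,0,-2,4],[0,0,0,0,0,-4,4],[0,0,0,0,0,-7,4],[0,0,0,0,0,-9,4],[0,0,0,0,0,-9,4],[0,0,0,0,0,-9,4]],
  ],
)

```text
clock: 9.55
tool_pos: [0.6183, -0.1474, 0.1055]
eef_rot: [-0.098, 0.995, -0.0, 0.001]
contact_force: [-0.0, 0.0, -1.1]
opening: 0.729
```

```bash
python3 - <<'E'
from h import *
delta([.4246,-.0146,.11],.071+np.pi/2); print(st()[0]["opening"],st()[0]["contact_force"])
s=snap("side"); crop(s,380,220,60,50,6,"pics/s7.png")
E
```

```text
turn [-0.001  0.002  0.125] deg 7.2 shift [16.41 16.8  -0.49] clock 9.55 q [ 0.41  0.92 -0.47  1.63  0.57  0.73  1.44]
0.7285119347819832 [-0.04854645  0.04895564 -1.12852691]
```

View pics/s7.png

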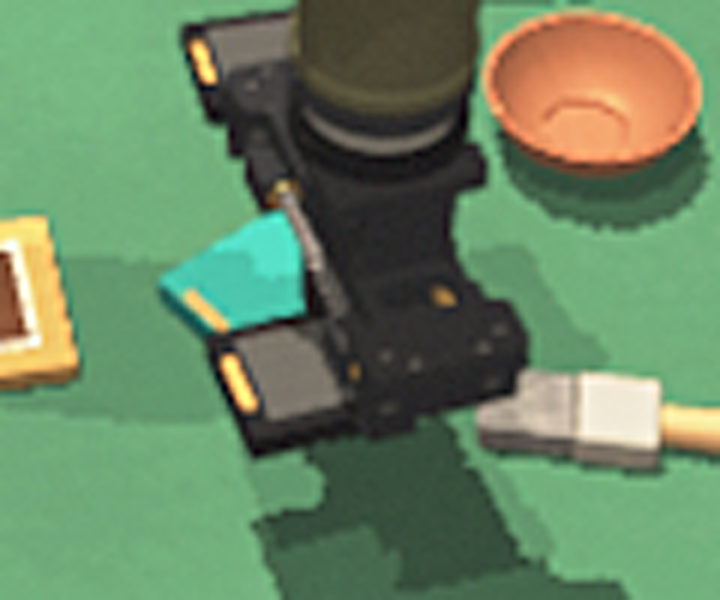

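>>> carry_out(
  commands=[
    [[0,0,0,1.5,1.5,0,4],[0,0,0,3.5,3.5,0,4],[0,0,0.03,6,6,0,4],[0,0,0.06,8.5,8.5,0,4],[0,0,0.09,11,11,0,4],[0,0,0.12,13.5,14,0,4],[0,0,0.125,15,16,0,4],[0,0,0.125,16.1,16.7,0,4],[0,0,0.125,16.1,16.7,0,4],[0,0,0.125,16.1,16.7,0,4]],
  ],
)

```text
clock: 10.43
tool_pos: [0.4267, -0.0148, 0.104]
eef_rot: [-0.036, 0.999, -0.0, -0.001]
contact_force: [-0.0, -0.3, -0.6]
opening: 0.725
```

>>> carry_out(
  commands=[
    [[0,0,0,0,0,1,4],[0,0,0,0,0,2,4],[0,0,0,0,0,3,4],[0,0,0,0,0,3,4],[0,0,0,0,0,3,4]],
  ],
)

```text
clock: 10.85
tool_pos: [0.4281, -0.0157, 0.074]
eef_rot: [-0.035, 0.999, -0.0, -0.0]
contact_force: [0.6, -0.2, -1.6]
opening: 0.721
```

```bash
python3 - <<'E'
from h import *
delta([.428,-.0146,.0272],.071+np.pi/2); print(st()[0]["opening"],st()[0]["contact_force"],st()[0]["tool_pos"])
s=snap("side"); crop(s,310,210,60,50,6,"pics/s8.png")
E
```

```text
turn [-0.001 -0.001 -0.001] deg 0.1 shift [-0.    0.11  4.68] clock 10.85 q [-0.03  0.81 -0.07  2.28  0.71  0.08  0.85]
0.7212027557066455 [ 0.58892285 -0.1580874  -1.6468005 ] [ 0.42806203 -0.0156565   0.07398405]
```

View pics/s8.png

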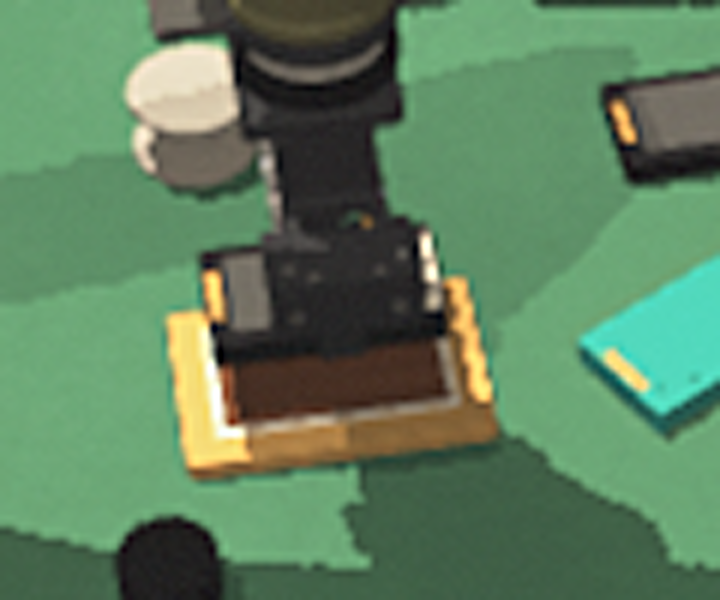

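>>> carry_out(
  commands=[
    [[0,0,0,0,0.1,1,4],[0,0,0,0,0.1,2,4],[0,0,0,0,0.1,3,4],[0,0,0,0,0.1,4,4],[0,0,0,0,0.1,4.3,4],[0,0,0,0,0.1,4.3,4],[0,0,0,0,0.1,4.3,4]],
  ],
)

```text
clock: 11.48
tool_pos: [0.4288, -0.0142, 0.0316]
eef_rot: [-0.035, 0.999, 0.0, 0.002]
contact_force: [-0.1, -0.2, -1.7]
opening: 0.724
```

```bash
python3 - <<'E'
from h import *
delta([.428,-.0146,.0272],.071+np.pi/2); print(st()[0]["contact_force"],st()[0]["tool_pos"])
E
```

```text
turn [ 0.     0.003 -0.001] deg 0.2 shift [ 0.08 -0.03  0.44] clock 11.48 q [ 0.1   0.91 -0.28  2.28  1.72  0.22 -0.16]
[-0.14761864 -0.2051313  -1.69711053] [ 0.42878475 -0.0142155   0.03162308]
```

>>> carry_out(
  commands=[
    [[0,0,0,0,0,0.15,4],[0,0,0,0,0,0.25,4],[0,0,0,0,0,0.35,4],[0,0,0,0,0,0.35,4],[0,0,0,0,0,0.35,4]],
  ],
)

```text
clock: 11.9
tool_pos: [0.4274, -0.0139, 0.0284]
eef_rot: [-0.036, 0.999, -0.0, 0.0]
contact_force: [-1.0, 0.9, -1.5]
opening: 0.723
```

>>> carry_out(
  commands=[
    [[0,0,0,0,0,0.1,4],[0,0,0,0,0,0.15,4],[0,0,0,0,0,0.15,4],[0,0,0,0,0,0.15,4]],
  ],
)

```text
clock: 12.23
tool_pos: [0.4274, -0.0139, 0.027]
eef_rot: [-0.036, 0.999, -0.0, 0.0]
contact_force: [0.2, -0.2, 4.7]
opening: 0.722
```

Contact. Release and lift, move towards holder B.

>>> carry_out(
  commands=[
    [[0,0,0,0,0,0,7],[0,0,0,0,0,0,8.8],[0,0,0,0,0,0,8.8],[0,0,0,0,0,-1,8.8],[0,0,0,0,0,-3,8.8],[0,0,0,0,0,-6,8.8],[0,0,0,0,0,-9,8.8],[0,0,0,0,0,-12,8.8],[0,0,0,0,0,-15,8.8],[0,0,0,0,0,-15,8.8]],
  ],
)

```text
clock: 13.07
tool_pos: [0.4283, -0.013, 0.1807]
eef_rot: [-0.036, 0.999, 0.001, 0.002]
contact_force: [1.0, 0.0, -0.2]
opening: 0.998
```

```bash
python3 - <<'E'
from h import *
delta([.6411,.1435,.1],.103+np.pi/2)
E
```

```text
turn [ 0.002  0.005 -0.032] deg 1.8 shift [-22.31  14.08   8.19] clock 13.07 q [ 0.34  0.63 -0.65  2.19  0.76  0.55  0.75]
```

>>> carry_out(
  commands=[
    [[0,0,0,-2,1.5,0,8.8],[0,0,0,-5,3,0,8.8],[0,0,0,-8,5,0,8.8],[0,0,-0.03,-11,7,0,8.8],[0,0,-0.03,-14,9,0,8.8],[0,0,-0.03,-17,11,0,8.8],[0,0,-0.03,-20,13,0,8.8],[0,0,-0.03,-22.2,14.1,2,8.8],[0,0,-0.03,-22.2,14.1,4,8.8],[0,0,-0.03,-22.2,14.1,5,8.8]],
  ],
)

```text
clock: 13.9
tool_pos: [0.6379, 0.1431, 0.1238]
eef_rot: [-0.051, 0.999, -0.0, -0.002]
contact_force: [-0.4, -0.2, -1.6]
opening: 0.998
```

```bash
cat >> h.py <<'E'
def meas(u,z,n,side=None,w=34):
    """rect via both cams on plane z, window centred at projected world point u"""
    for c in("top","side"):
        d=snap(c); p=proj(d,[u[0],u[1],z])[0].round().astype(int)
        im,hs,f=up(d,*p,w,w); m=nongreen(im,hs); cc,sz,y=rect(f,m,z)
        print(n,c,cc.round(4),sz,round(float(y),3)); cv2.imwrite(f"pics/x_{n}_{c}.png",np.hstack([im[:,:,::-1],cv2.merge([m]*3)]))
def dark(u,z,n,w=30,vmax=75):
    """dark-holder blob on brass plate"""
    for c in("top","side"):
        d=snap(c); p=proj(d,[u[0],u[1],z])[0].round().astype(int)
        im,hs,f=up(d,*p,w,w)
        br=cv2.inRange(hs,(8,90,70),(35,255,255)); gr=cv2.inRange(hs,(62,70,25),(88,255,255))
        m=255-(br|gr); m=cv2.morphologyEx(m,cv2.MORPH_OPEN,np.ones((13,13),np.uint8)); m=cv2.morphologyEx(m,cv2.MORPH_CLOSE,np.ones((31,31),np.uint8))
        cc,sz,y=rect(f,m,z); print(n,c,cc.round(4),sz,round(float(y),3))
        cv2.imwrite(f"pics/x_{n}_{c}.png",np.hstack([im[:,:,::-1],cv2.merge([m]*3)]))
E
python3 - <<'E'
from h import *
dark([.4246,-.0146],.020,"st1")
a=cv2.imread("pics/x_st1_top.png");b=cv2.imread("pics/x_st1_side.png");cv2.imwrite("pics/st1.png",np.vstack([a,b])[:,:])
delta([.6411,.1435,.011],.103+np.pi/2)
E
```

```text
st1 top [0.4317 0.0163] [np.float64(11.4), np.float64(47.9)] 0.029
st1 side [ 0.4246 -0.0187] [np.float64(78.6), np.float64(121.0)] 0.069
turn [-0.002 -0.006 -0.001] deg 0.4 shift [-0.54  0.2  11.31] clock 14.0 q [ 0.04  0.95 -0.65  1.56  0.69  0.88  0.81]
```

View pics/st1.png

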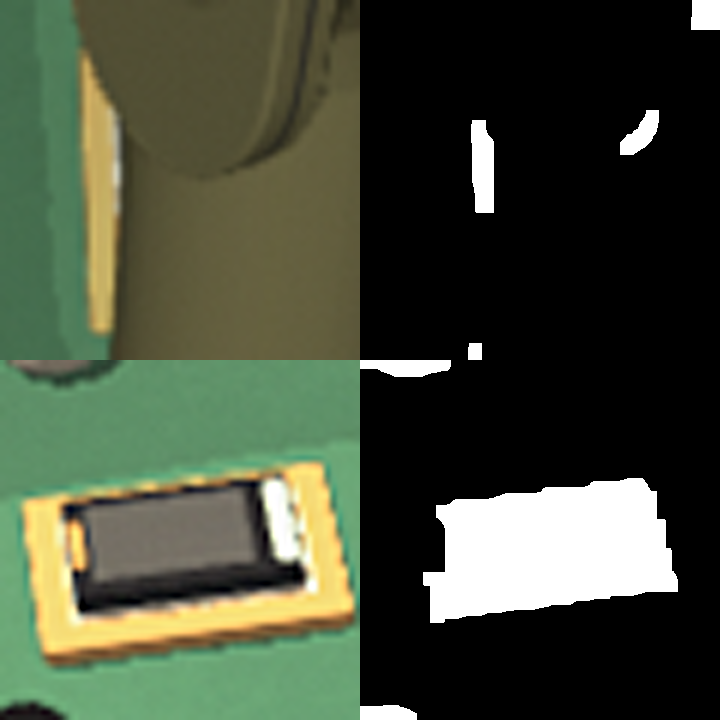

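>>> carry_out(
  commands=[
    [[0,0,0,0,0,2,8.8],[0,0,0,0,0,4,8.8],[0,0,0,0,0,6,8.8],[0,0,0,0,0,6.5,8.8],[0,0,0,0,0,6.5,8.8],[0,0,0,0,0,6.5,8.8]],
  ],
)

```text
clock: 14.5
tool_pos: [0.639, 0.1425, 0.063]
eef_rot: [-0.05, 0.999, 0.0, 0.0]
contact_force: [-0.8, -0.3, 0.3]
opening: 1.001
```

```bash
python3 - <<'E'
from h import *
delta([.6411,.1435,.012],.103+np.pi/2)
s=snap("side"); crop(s,370,170,60,50,6,"pics/s9.png")
E
```

```text
turn [ 0.     0.001 -0.002] deg 0.1 shift [-0.21  0.08  5.1 ] clock 14.5 q [ 0.02  1.03 -0.6   1.58  0.75  0.78  0.76]
```

View pics/s9.png

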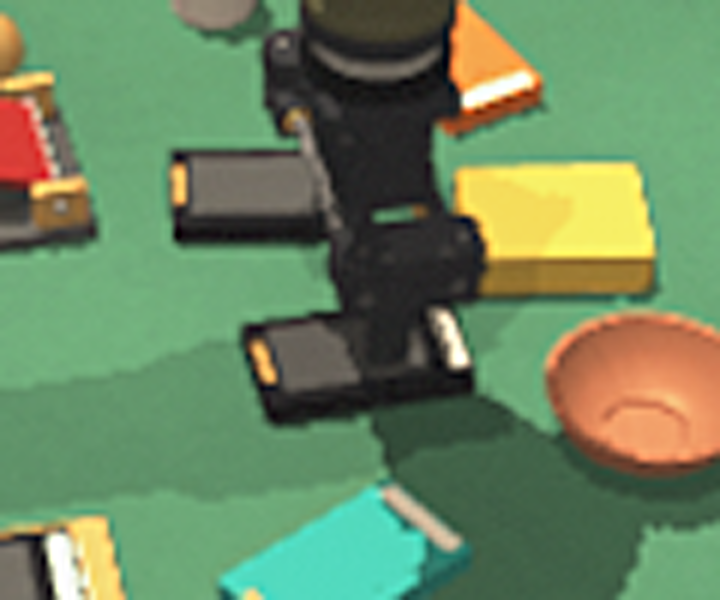

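>>> carry_out(
  commands=[
    [[0,0,0,-0.2,0.1,2,8.8],[0,0,0,-0.2,0.1,4,8.8],[0,0,0,-0.2,0.1,5,8.8],[0,0,0,-0.2,0.1,5,8.8],[0,0,0,-0.2,0.1,5,8.8],[0,0,0,-0.2,0.1,5,5],[0,0,0,-0.2,0.1,5,4],[0,0,0,-0.2,0.1,5,4],[0,0,0,-0.2,0.1,5,4],[0,0,0,-0.2,0.1,5,4]],
  ],
)

```text
clock: 15.38
tool_pos: [0.6411, 0.1441, 0.0125]
eef_rot: [-0.051, 0.999, 0.0, 0.001]
contact_force: [-0.4, -1.1, 3.1]
opening: 0.722
```

>>> carry_out(
  commands=[
    [[0,0,0,0,0,0,4],[0,0,0,0,0,-2,4],[0,0,0,0,0,-4,4],[0,0,0,0,0,-7,4],[0,0,0,0,0,-9,4],[0,0,0,0,0,-9,4],[0,0,0,0,0,-9,4]],
  ],
)

```text
clock: 15.97
tool_pos: [0.641, 0.1438, 0.1022]
eef_rot: [-0.051, 0.999, 0.0, 0.001]
contact_force: [-0.2, -0.2, -2.0]
opening: 0.725
```

```bash
python3 - <<'E'
from h import *
delta([.425,-.0146,.11],.071+np.pi/2); print(st()[0]["contact_force"])
s=snap("side"); crop(s,370,170,60,50,6,"pics/s10.png")
E
```

```text
turn [0.    0.001 0.03 ] deg 1.7 shift [ 23.08 -13.58  -0.81] clock 15.97 q [ 0.03  0.98 -0.63  1.56  0.71  0.85  0.8 ]
[-0.19630088 -0.22508459 -1.98857639]
```

View pics/s10.png

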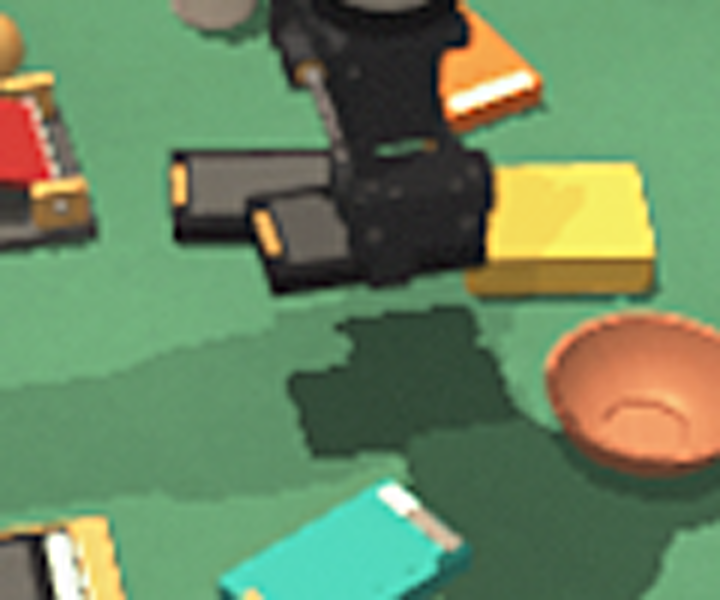

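>>> carry_out(
  commands=[
    [[0,0,0,2,-1,0,4],[0,0,0,5,-3,0,4],[0,0,0,8,-5,0,4],[0,0,0.03,11,-7,0,4],[0,0,0.03,14,-9,0,4],[0,0,0.03,17,-11,0,4],[0,0,0.03,20,-12,0,4],[0,0,0.03,22,-13,0,4],[0,0,0.03,23.1,-13.5,0,4],[0,0,0.03,23.1,-13.5,0,4]],
  ],
)

```text
clock: 16.85
tool_pos: [0.42, -0.0163, 0.1007]
eef_rot: [-0.035, 0.999, -0.001, -0.004]
contact_force: [0.7, 1.2, -1.1]
opening: 0.727
```

>>> carry_out(
  commands=[
    [[0,0,0,0,0,1,4],[0,0,0,0,0,2,4],[0,0,0,0,0,3,4],[0,0,0,0,0,4,4],[0,0,0,0,0,4,4],[0,0,0,0,0,4,4],[0,0,0,0,0,4,4]],
  ],
)

```text
clock: 17.43
tool_pos: [0.4249, -0.0134, 0.0615]
eef_rot: [-0.036, 0.999, 0.0, 0.0]
contact_force: [-0.4, -0.2, -1.1]
opening: 0.722
```

```bash
python3 - <<'E'
from h import *
delta([.4243,-.0142,.0405],.071+np.pi/2); print(st()[0]["contact_force"])
s=snap("side"); crop(s,310,210,60,50,6,"pics/s11.png")
E
```

```text
turn [0.    0.    0.001] deg 0.1 shift [ 0.06 -0.08  2.1 ] clock 17.43 q [ 0.    0.83 -0.13  2.29  1.34  0.1   0.22]
[-0.42294651 -0.20060923 -1.14462587]
```

View pics/s11.png

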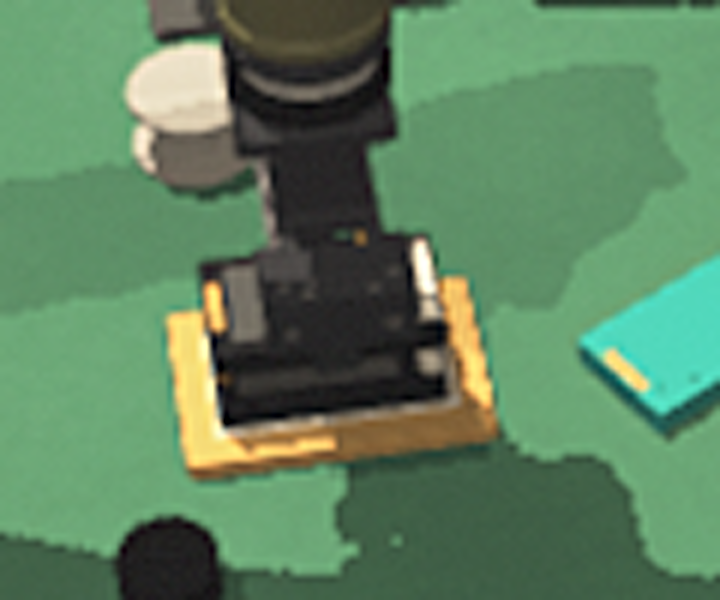

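>>> carry_out(
  commands=[
    [[0,0,0,0.05,-0.08,0.7,4],[0,0,0,0.05,-0.08,1.3,4],[0,0,0,0.05,-0.08,1.7,4],[0,0,0,0.05,-0.08,1.9,4],[0,0,0,0.05,-0.08,2.0,4],[0,0,0,0.05,-0.08,2.0,4],[0,0,0,0.05,-0.08,2.0,4]],
  ],
)

```text
clock: 18.07
tool_pos: [0.4242, -0.0147, 0.042]
eef_rot: [-0.035, 0.999, 0.0, 0.0]
contact_force: [0.3, -0.5, -1.6]
opening: 0.72
```

>>> carry_out(
  commands=[
    [[0,0,0,0,0.03,0.1,4],[0,0,0,0,0.03,0.2,4],[0,0,0,0,0.03,0.2,4],[0,0,0,0,0.03,0.2,4]],
  ],
)

```text
clock: 18.4
tool_pos: [0.4242, -0.0143, 0.0404]
eef_rot: [-0.036, 0.999, -0.0, 0.001]
contact_force: [0.7, -0.2, 7.3]
opening: 0.722
```

Contact; release, rise and go towards holder A.

>>> carry_out(
  commands=[
    [[0,0,0,0,0,0,7],[0,0,0,0,0,0,8.8],[0,0,0,0,0,0,8.8],[0,0,0,0,0,-1,8.8],[0,0,0,0,0,-3,8.8],[0,0,0,0,0,-6,8.8],[0,0,0,0,0,-9,8.8],[0,0,0,0,0,-12,8.8],[0,0,0,0,0,-14,8.8],[0,0,0,0,0,-14,8.8]],
  ],
)

```text
clock: 19.23
tool_pos: [0.426, -0.0133, 0.1846]
eef_rot: [-0.035, 0.999, 0.001, 0.004]
contact_force: [1.1, -0.2, -0.1]
opening: 1.002
```

```bash
python3 - <<'E'
from h import *
delta([.6117,.2802,.1],3.052+np.pi/2)
E
```

```text
turn [0.002 0.008 0.16 ] deg 9.2 shift [-20.53  27.94   8.68] clock 19.23 q [ 0.35  0.62 -0.66  2.2   0.75  0.55  0.76]
```

>>> carry_out(
  commands=[
    [[0,0,0,-2,2,0,8.8],[0,0,0.05,-4,5,0,8.8],[0,0,0.1,-6.5,8,0,8.8],[0,0,0.16,-9,11.5,0,8.8],[0,0,0.16,-11.5,15,0,8.8],[0,0,0.16,-14,18.5,0,8.8],[0,0,0.16,-16.5,22,0,8.8],[0,0,0.16,-18.5,25,1,8.8],[0,0,0.16,-20.3,27.8,3,8.8],[0,0,0.16,-20.3,27.8,5,8.8]],
  ],
)

```text
clock: 20.07
tool_pos: [0.6081, 0.2867, 0.1295]
eef_rot: [0.042, 0.999, 0.005, 0.002]
contact_force: [-0.5, 0.8, -0.2]
opening: 0.997
```

>>> carry_out(
  commands=[
    [[0,0,0,0,0,2,8.8],[0,0,0,0,0,4,8.8],[0,0,0,0,0,6,8.8],[0,0,0,0,0,6.5,8.8],[0,0,0,0,0,6.5,8.8],[0,0,0,0,0,6.5,8.8]],
  ],
)

```text
clock: 20.57
tool_pos: [0.6067, 0.2775, 0.065]
eef_rot: [0.044, 0.999, 0.0, 0.0]
contact_force: [-0.1, 0.3, -0.0]
opening: 0.995
```

```bash
python3 - <<'E'
from h import *
delta([.6117,.2802,.012],3.052+np.pi/2)
s=snap("side"); crop(s,355,150,60,50,6,"pics/s12.png")
im,hs,f=up(s,303,215,30,25,12);cv2.imwrite("pics/s12b.png",im[:,:,::-1])
E
```

```text
turn [0.    0.    0.001] deg 0.1 shift [-0.48  0.31  5.3 ] clock 20.57 q [-0.22  1.02 -0.54  1.53  0.68  0.78  0.43]
```

View pics/s12.png

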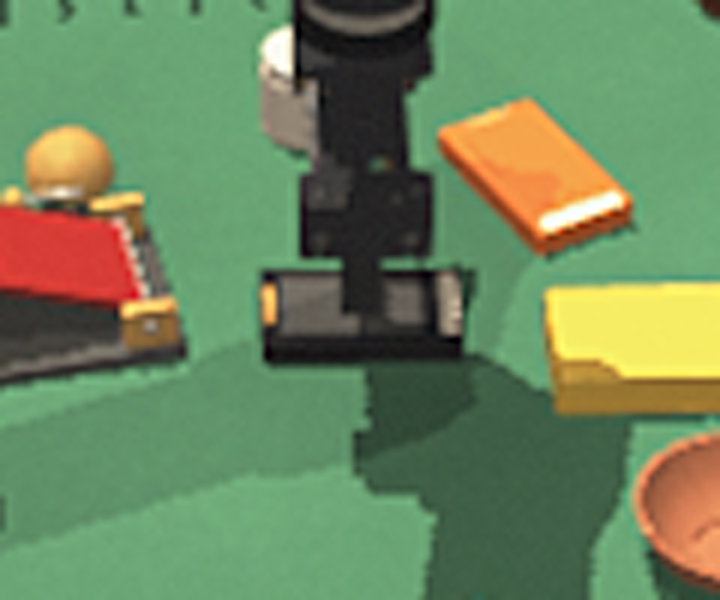

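View pics/s12b.png

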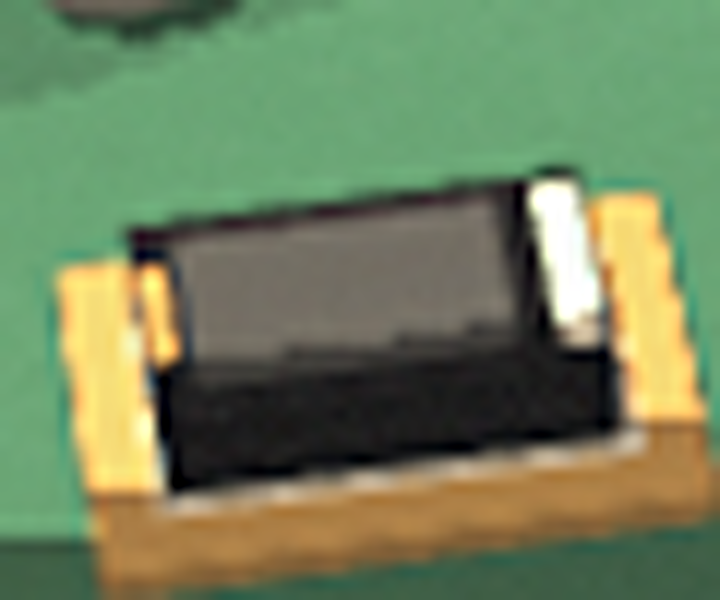

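>>> carry_out(
  commands=[
    [[0,0,0,-0.5,0.3,2,8.8],[0,0,0,-0.5,0.3,4,8.8],[0,0,0,-0.5,0.3,5.2,8.8],[0,0,0,-0.5,0.3,5.2,8.8],[0,0,0,-0.5,0.3,5.2,8.8],[0,0,0,-0.5,0.3,5.2,5],[0,0,0,-0.5,0.3,5.2,4],[0,0,0,-0.5,0.3,5.2,4],[0,0,0,-0.5,0.3,5.2,4],[0,0,0,-0.5,0.3,5.2,4]],
  ],
)

```text
clock: 21.45
tool_pos: [0.6124, 0.2805, 0.0137]
eef_rot: [0.044, 0.999, 0.001, 0.001]
contact_force: [-0.3, -0.2, 3.6]
opening: 0.723
```

>>> carry_out(
  commands=[
    [[0,0,0,0,0,0,4],[0,0,0,0,0,-2,4],[0,0,0,0,0,-4,4],[0,0,0,0,0,-7,4],[0,0,0,0,0,-10,4],[0,0,0,0,0,-11,4],[0,0,0,0,0,-11,4]],
  ],
)

```text
clock: 22.03
tool_pos: [0.6133, 0.2808, 0.1252]
eef_rot: [0.045, 0.999, 0.001, 0.002]
contact_force: [0.9, 0.4, -2.3]
opening: 0.72
```

```bash
python3 - <<'E'
from h import *
delta([.4243,-.0143,.12],.071+np.pi/2); print(st()[0]["contact_force"])
s=snap("side"); crop(s,355,140,60,50,6,"pics/s13.png")
E
```

```text
turn [ 0.003  0.004 -0.16 ] deg 9.2 shift [ 16.2  -31.07   0.37] clock 22.03 q [-0.21  0.95 -0.59  1.49  0.62  0.88  0.48]
[ 0.94757299  0.42763817 -2.32607265]
```

View pics/s13.png

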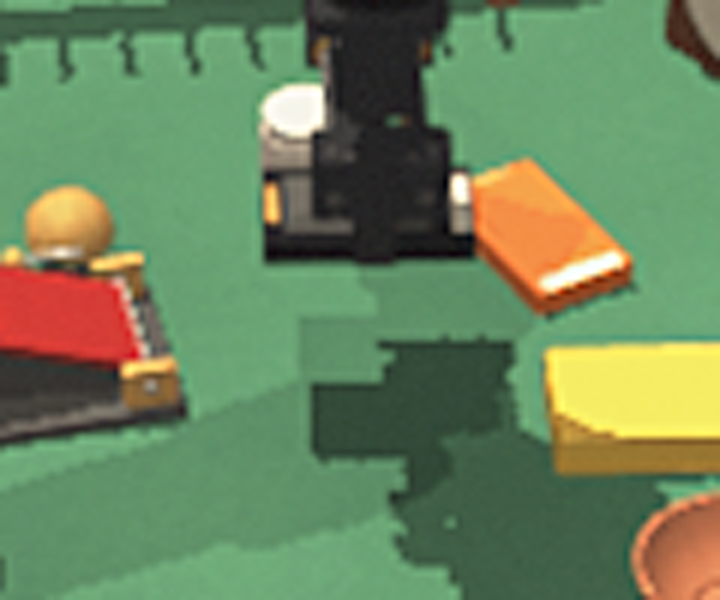

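>>> carry_out(
  commands=[
    [[0,0,0,1,-2,0,4],[0,0,0,2.5,-5,0,4],[0,0,-0.05,4.5,-8.5,0,4],[0,0,-0.1,6,-12,0,4],[0,0,-0.16,8,-15.5,0,4],[0,0,-0.16,10,-19,0,4],[0,0,-0.16,12,-22.5,0,4],[0,0,-0.16,14,-26,0,4],[0,0,-0.16,15.3,-29,0,4],[0,0,-0.16,16.1,-31,0,4]],
  ],
)

```text
clock: 22.92
tool_pos: [0.4192, -0.0185, 0.1212]
eef_rot: [-0.034, 0.999, -0.001, -0.004]
contact_force: [-0.1, -0.7, -2.1]
opening: 0.72
```

>>> carry_out(
  commands=[
    [[0,0,0,0,0,0,4],[0,0,0,0,0,1,4],[0,0,0,0,0,2,4],[0,0,0,0,0,3,4],[0,0,0,0,0,4,4],[0,0,0,0,0,4.2,4],[0,0,0,0,0,4.2,4],[0,0,0,0,0,4.2,4],[0,0,0,0,0,4.2,4]],
  ],
)

```text
clock: 23.67
tool_pos: [0.4241, -0.0144, 0.0807]
eef_rot: [-0.036, 0.999, 0.0, -0.0]
contact_force: [-0.2, 0.2, -2.1]
opening: 0.725
```

```bash
python3 - <<'E'
from h import *
delta([.425,-.0143,.0577],.071+np.pi/2); print(st()[0]["contact_force"])
s=snap("side"); crop(s,310,205,60,50,6,"pics/s14.png")
E
```

```text
turn [ 0. -0.  0.] deg 0.0 shift [-0.1  0.   2.3] clock 23.67 q [ 0.1   0.8  -0.28  2.28  1.17  0.21  0.38]
[-0.24897103  0.2457289  -2.14107433]
```

View pics/s14.png

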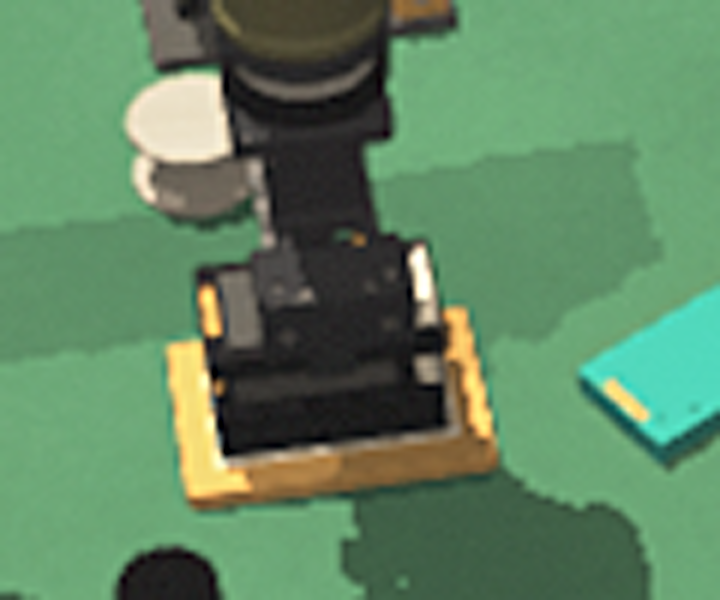

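>>> carry_out(
  commands=[
    [[0,0,0,-0.1,0,0.8,4],[0,0,0,-0.1,0,1.5,4],[0,0,0,-0.1,0,1.9,4],[0,0,0,-0.1,0,2.1,4],[0,0,0,-0.1,0,2.2,4],[0,0,0,-0.1,0,2.2,4],[0,0,0,-0.1,0,2.2,4]],
  ],
)

```text
clock: 24.3
tool_pos: [0.4253, -0.0145, 0.059]
eef_rot: [-0.036, 0.999, 0.0, 0.0]
contact_force: [-0.6, 0.5, -1.7]
opening: 0.721
```

>>> carry_out(
  commands=[
    [[0,0,0,0,0,0.08,4],[0,0,0,0,0,0.16,4],[0,0,0,0,0,0.16,4],[0,0,0,0,0,0.16,4]],
  ],
)

```text
clock: 24.63
tool_pos: [0.4253, -0.0146, 0.0576]
eef_rot: [-0.035, 0.999, 0.0, 0.001]
contact_force: [0.2, 0.2, 5.6]
opening: 0.723
```

>>> carry_out(
  commands=[
    [[0,0,0,0,0,0,7],[0,0,0,0,0,0,8.8],[0,0,0,0,0,0,8.8],[0,0,0,0,0,-1,8.8],[0,0,0,0,0,-3,8.8],[0,0,0,0,0,-6,8.8],[0,0,0,0,0,-9,8.8],[0,0,0,0,0,-12,8.8],[0,0,0,0,0,-12,8.8],[0,0,0,0,0,-12,8.8]],
  ],
)

```text
clock: 25.47
tool_pos: [0.4258, -0.0148, 0.1782]
eef_rot: [-0.035, 0.999, 0.0, 0.002]
contact_force: [0.3, 0.7, -0.6]
opening: 1.002
```

```bash
python3 - <<'E'
from h import *
d=snap("side"); 
# lens slab: wood colour mask on top face z=.012
p=proj(d,[.6114,-.274,.012])[0].round().astype(int); print(p)
im,hs,f=up(d,*p,34,34); m=nongreen(im,hs); cv2.imwrite("pics/l.png",np.hstack([im[:,:,::-1],cv2.merge([m]*3)]))
print(rect(f,m,.006))
delta([.6114,-.275,.15],.12+np.pi/2)
E
```

```text
[382 289]
(array([ 0.61040302, -0.26808224]), [np.float64(88.4), np.float64(117.4)], np.float32(0.12497141))
turn [-0.     0.001 -0.05 ] deg 2.9 shift [-16.76 -27.24   2.74] clock 25.52 q [ 0.34  0.64 -0.65  2.2   0.77  0.54  0.74]
```

View pics/l.png

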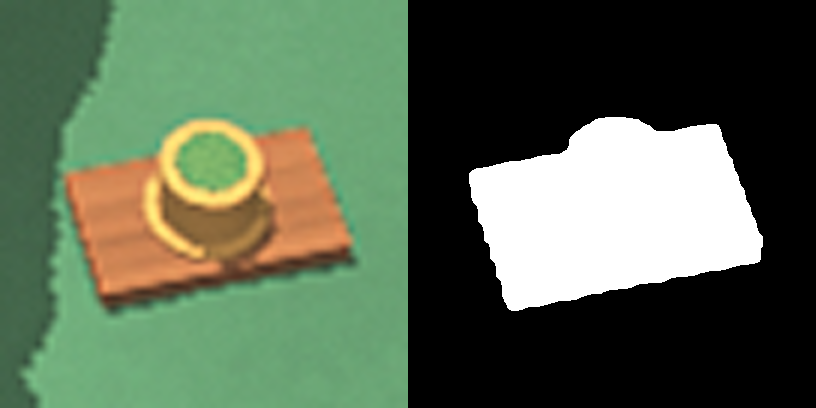

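```bash
python3 - <<'E'
from h import *
d=snap("side")
im,hs,f=up(d,382,289,34,34)
P=ray(f,[(66,175),(310,128),(352,245),(105,300)],.012)[:,:2]; print(P.round(4),P.mean(0)); 
e=(P[1]-P[0]+P[2]-P[3])/2; print(np.arctan2(e[1],e[0]),np.linalg.norm(P[1]-P[0]),np.linalg.norm(P[2]-P[1]))
E
```

```text
[[ 0.5525 -0.2521]
 [ 0.6631 -0.2384]
 [ 0.6695 -0.3006]
 [ 0.5604 -0.317 ]] [ 0.61136463 -0.27701208]
0.13638653133610132 0.11144437305124397 0.06247758868315162
```

>>> carry_out(
  commands=[
    [[0,0,0,-2,-2,0,8.8],[0,0,0,-4,-5,0,8.8],[0,0,-0.05,-6.5,-8,0,8.8],[0,0,-0.05,-9,-12,0,8.8],[0,0,-0.05,-11,-16,0,8.8],[0,0,-0.05,-13,-20,0,8.8],[0,0,-0.05,-15,-23,0,8.8],[0,0,-0.05,-16.5,-26,2,8.8],[0,0,-0.05,-16.7,-27.2,4,8.8],[0,0,-0.05,-16.7,-27.2,6,8.8]],
  ],
)

```text
clock: 26.4
tool_pos: [0.6107, -0.2794, 0.1131]
eef_rot: [-0.057, 0.998, -0.002, -0.001]
contact_force: [0.3, -0.3, 0.1]
opening: 1.0
```

>>> carry_out(
  commands=[
    [[0,0,0,0,0,1,8.8],[0,0,0,0,0,2,8.8],[0,0,0,0,0,3,8.8],[0,0,0,0,0,3.5,8.8],[0,0,0,0,0,3.5,8.8],[0,0,0,0,0,3.5,8.8]],
  ],
)

```text
clock: 26.9
tool_pos: [0.6113, -0.2735, 0.0825]
eef_rot: [-0.061, 0.998, -0.0, 0.0]
contact_force: [-0.2, -0.2, 0.8]
opening: 0.997
```

```bash
python3 - <<'E'
from h import *
delta([.6114,-.2755,.011],.128+np.pi/2)
s=snap("side"); crop(s,385,275,60,50,6,"pics/s15.png")
t=snap("top"); cv2.imwrite("pics/t15.png",t["pixels"][:,:,::-1])
im,hs,f=up(s,303,215,30,25,12);cv2.imwrite("pics/s15b.png",im[:,:,::-1])
E
```

```text
turn [-0.     0.001 -0.006] deg 0.3 shift [ 0.02 -0.2   7.15] clock 26.9 q [ 0.69  1.03 -0.67  1.52  0.77  0.87  1.43]
```

View pics/s15.png

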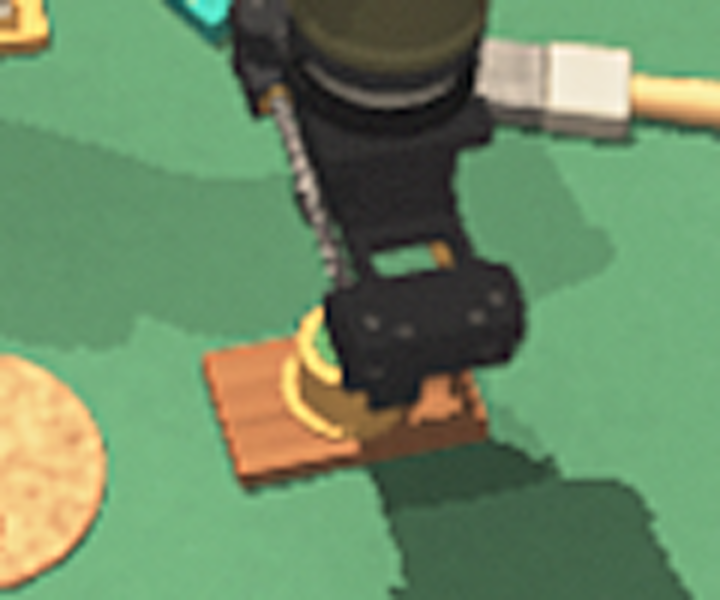

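View pics/t15.png

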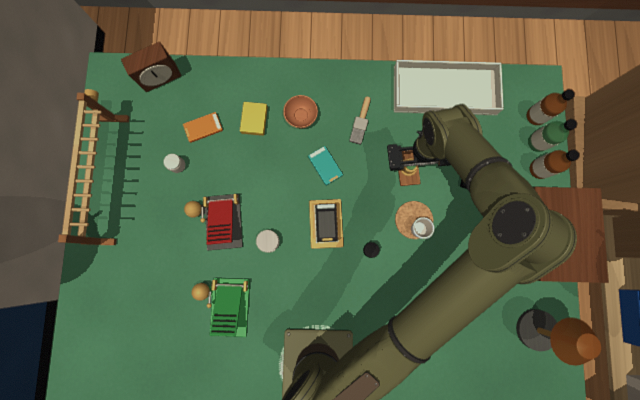

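View pics/s15b.png

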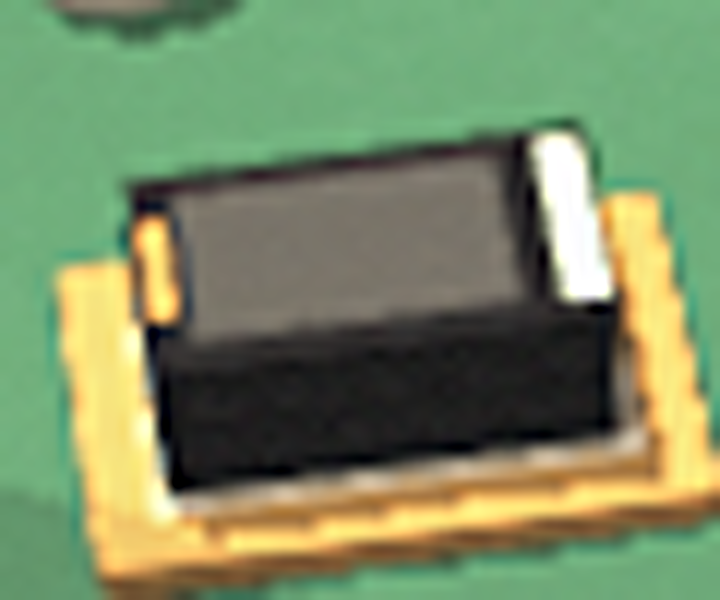

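```bash
python3 - <<'E'
from h import *
t=snap("top"); s=snap("side")
print(ray(t,[[423,228]],.066)); print(circ(t,423,228,20,.066,.032,p2=15))
im,hs,f=up(t,418,222,28,28,8);cv2.imwrite("pics/k_t.png",im[:,:,::-1])
im,hs,f=up(s,319,298,32,32,8);cv2.imwrite("pics/k_s.png",im[:,:,::-1])
E
```

```text
[[ 0.41247883 -0.30492844  0.066     ]]
[(array([ 0.4164, -0.3046]), 0.974)]
```

View pics/k_t.png

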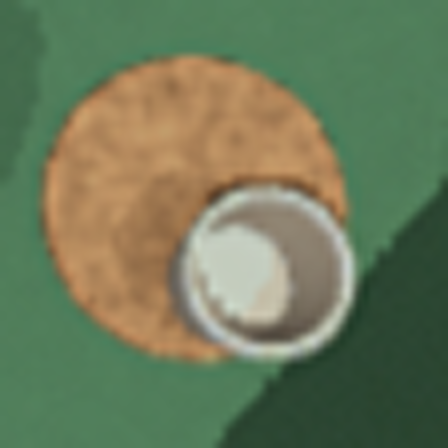

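View pics/k_s.png

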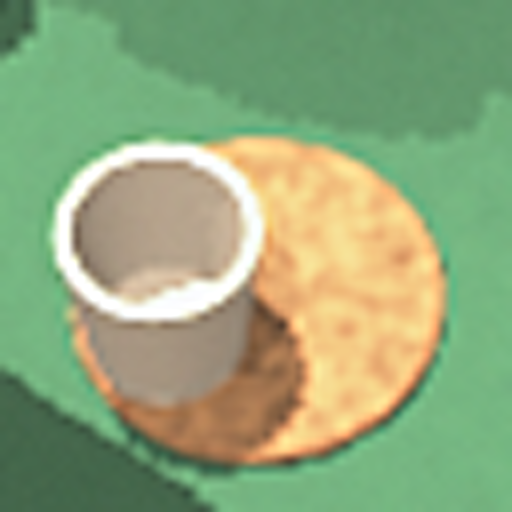

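```bash
python3 - <<'E'
from h import *
s=snap("side"); print(ray(s,[[306.6,294.6]],.066))
delta([.416,-.3045,.16],np.pi/2)
E
```

```text
[[ 0.41459857 -0.3080687   0.066     ]]
turn [-0.001  0.001  0.121] deg 6.9 shift [19.76 -0.66 -7.73] clock 27.15 q [ 0.69  1.03 -0.67  1.52  0.77  0.87  1.43]
```

>>> carry_out(
  commands=[
    [[0,0,0,0,0,-3,8.8],[0,0,0.05,1,0,-6,8.8],[0,0,0.12,4,-0.2,-7.7,8.8],[0,0,0.12,8,-0.4,-7.7,8.8],[0,0,0.12,12,-0.6,-7.7,8.8],[0,0,0.12,16,-0.8,-7.7,8.8],[0,0,0.12,19,-0.8,-7.7,8.8],[0,0,0.12,19.8,-0.8,-7.7,8.8],[0,0,0.12,19.8,-0.8,-7.7,8.8],[0,0,0.12,19.8,-0.8,-7.7,8.8]],
  ],
)

```text
clock: 27.98
tool_pos: [0.4169, -0.306, 0.1597]
eef_rot: [-0.001, 1.0, -0.0, 0.001]
contact_force: [0.2, -0.6, -0.4]
opening: 1.001
```

>>> carry_out(
  commands=[
    [[0,0,0,0,0,2,8.8],[0,0,0,0,0,4,8.8],[0,0,0,0,0,5.5,8.8],[0,0,0,0,0,5.5,8.8],[0,0,0,0,0,5.5,8.8]],
  ],
)

```text
clock: 28.4
tool_pos: [0.4175, -0.3049, 0.1039]
eef_rot: [-0.002, 1.0, 0.001, 0.001]
contact_force: [0.6, 0.2, -0.1]
opening: 0.992
```

```bash
python3 - <<'E'
from h import *
delta([.4155,-.306,.0355],np.pi/2)
s=snap("side"); crop(s,310,280,50,50,6,"pics/s16.png")
E
```

```text
turn [0.001 0.001 0.003] deg 0.2 shift [ 0.21 -0.12  6.84] clock 28.4 q [ 0.9   0.84 -0.6   1.99  0.87  0.58  1.26]
```

View pics/s16.png

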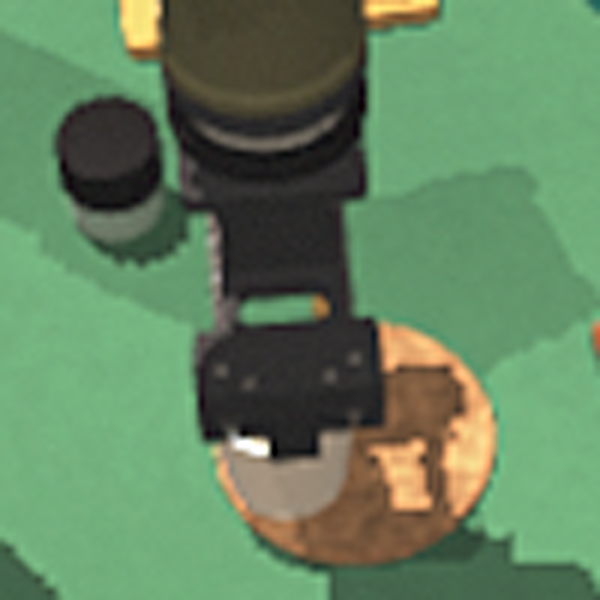

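>>> carry_out(
  commands=[
    [[0,0,0,0.2,-0.1,2,8.8],[0,0,0,0.2,-0.1,4,8.8],[0,0,0,0.2,-0.1,6,8.8],[0,0,0,0.2,-0.1,6.8,8.8],[0,0,0,0.2,-0.1,6.8,8.8],[0,0,0,0.2,-0.1,6.8,6],[0,0,0,0.2,-0.1,6.8,4],[0,0,0,0.2,-0.1,6.8,3],[0,0,0,0.2,-0.1,6.8,3],[0,0,0,0.2,-0.1,6.8,3]],
  ],
  force=20,
)

```text
clock: 29.28
tool_pos: [0.4141, -0.3067, 0.0369]
eef_rot: [-0.001, 1.0, 0.0, 0.001]
contact_force: [-0.1, 1.2, 4.3]
opening: 0.69
```

>>> carry_out(
  commands=[
    [[0,0,0,0,0,0,3],[0,0,0,0,0,-1,3],[0,0,0,0,0,-2,3],[0,0,0,0,0,-2,3],[0,0,0,0,0,-2,3]],
  ],
)

```text
clock: 29.7
tool_pos: [0.4136, -0.3073, 0.0568]
eef_rot: [-0.0, 1.0, -0.0, 0.001]
contact_force: [-0.0, 0.2, -2.1]
opening: 0.688
```

```bash
python3 - <<'E'
from h import *
delta([.444,-.2926,.035],np.pi/2)
print(st()[0]["contact_force"])
E
```

```text
turn [-0.001  0.001  0.   ] deg 0.1 shift [-3.03  1.47  2.19] clock 29.7 q [ 0.85  0.91 -0.51  2.02  0.99  0.48  1.17]
[-0.03073904  0.15496147 -2.05647316]
```

>>> carry_out(
  commands=[
    [[0,0,0,-1,0.5,0,3],[0,0,0,-2,1,0,3],[0,0,0,-3,1.4,0,3],[0,0,0,-3,1.4,0.5,3],[0,0,0,-3,1.4,1,3],[0,0,0,-3,1.4,1.5,3],[0,0,0,-3,1.4,1.8,3],[0,0,0,-3,1.4,1.8,3],[0,0,0,-3,1.4,1.8,3]],
  ],
)

```text
clock: 30.45
tool_pos: [0.4428, -0.293, 0.0377]
eef_rot: [-0.0, 1.0, 0.0, -0.0]
contact_force: [0.1, 0.1, -1.8]
opening: 0.686
```

>>> carry_out(
  commands=[
    [[0,0,0,0,0,0.1,3],[0,0,0,0,0,0.2,3],[0,0,0,0,0,0.2,3],[0,0,0,0,0,0.2,3]],
  ],
)

```text
clock: 30.78
tool_pos: [0.4434, -0.2931, 0.0369]
eef_rot: [-0.0, 1.0, -0.0, 0.0]
contact_force: [-1.0, 0.2, 4.8]
opening: 0.687
```

Contact; release and rise, then back over the lens board.

>>> carry_out(
  commands=[
    [[0,0,0,0,0,0,6.5],[0,0,0,0,0,0,8.8],[0,0,0,0,0,0,8.8],[0,0,0,0,0,-1,8.8],[0,0,0,0,0,-3,8.8],[0,0,0,0,0,-6,8.8],[0,0,0,0,0,-9,8.8],[0,0,0,0,0,-12,8.8],[0,0,0,0,0,-12,8.8],[0,0,0,0,0,-12,8.8]],
  ],
)

```text
clock: 31.62
tool_pos: [0.4443, -0.2933, 0.158]
eef_rot: [-0.0, 1.0, -0.001, 0.002]
contact_force: [-0.5, -0.3, -0.6]
opening: 0.996
```

```bash
python3 - <<'E'
from h import *
delta([.6114,-.2755,.082],.128+np.pi/2)
E
```

```text
turn [-0.002  0.003 -0.127] deg 7.3 shift [-16.69   1.78   7.65] clock 31.62 q [ 0.9   0.78 -0.69  1.92  0.75  0.72  1.33]
```

>>> carry_out(
  commands=[
    [[0,0,0,-2,0.2,0,8.8],[0,0,-0.06,-5,0.5,0,8.8],[0,0,-0.127,-8,0.8,0,8.8],[0,0,-0.127,-11,1.1,1,8.8],[0,0,-0.127,-14,1.4,3,8.8],[0,0,-0.127,-16.6,1.7,5,8.8],[0,0,-0.127,-16.6,1.7,7,8.8],[0,0,-0.127,-16.6,1.7,7.5,8.8],[0,0,-0.127,-16.6,1.7,7.5,8.8],[0,0,-0.127,-16.6,1.7,7.5,8.8]],
  ],
)

```text
clock: 32.45
tool_pos: [0.6081, -0.276, 0.0807]
eef_rot: [-0.064, 0.998, 0.0, -0.001]
contact_force: [-0.1, -0.3, 0.4]
opening: 0.996
```

```bash
python3 - <<'E'
from h import *
delta([.6114,-.2755,.0115],.128+np.pi/2)
s=snap("side"); im,hs,f=up(s,345,290,60,40,6);cv2.imwrite("pics/s17.png",im[:,:,::-1])
E
```

```text
turn [ 0.    -0.002  0.   ] deg 0.1 shift [-0.34  0.    6.92] clock 32.45 q [ 0.69  1.03 -0.68  1.52  0.78  0.87  1.43]
```

View pics/s17.png

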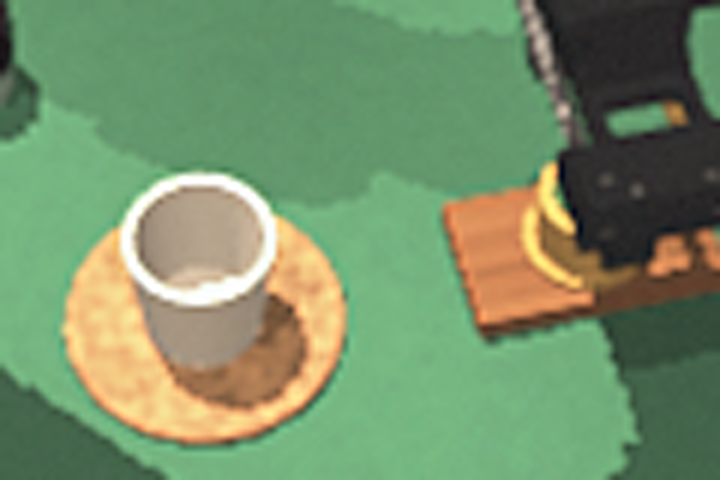

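>>> carry_out(
  commands=[
    [[0,0,0,-0.2,0,2,8.8],[0,0,0,-0.2,0,4,8.8],[0,0,0,-0.2,0,6,8.8],[0,0,0,-0.2,0,6.8,8.8],[0,0,0,-0.2,0,6.8,8.8],[0,0,0,-0.2,0,6.8,8.8]],
  ],
  force=28,
)

```text
clock: 33.0
tool_pos: [0.6116, -0.2757, 0.0142]
eef_rot: [-0.064, 0.998, -0.0, 0.001]
contact_force: [-0.1, 0.2, 0.1]
opening: 0.996
```

```bash
python3 - <<'E'
from h import *
delta([.6114,-.2755,.0115],.128+np.pi/2)
s=snap("side"); im,hs,f=up(s,385,270,50,45,6);cv2.imwrite("pics/s18.png",im[:,:,::-1])
E
```

```text
turn [-0.     0.001 -0.   ] deg 0.1 shift [0.02 0.03 0.27] clock 33.0 q [ 0.67  1.12 -0.63  1.52  0.85  0.78  1.39]
```

View pics/s18.png

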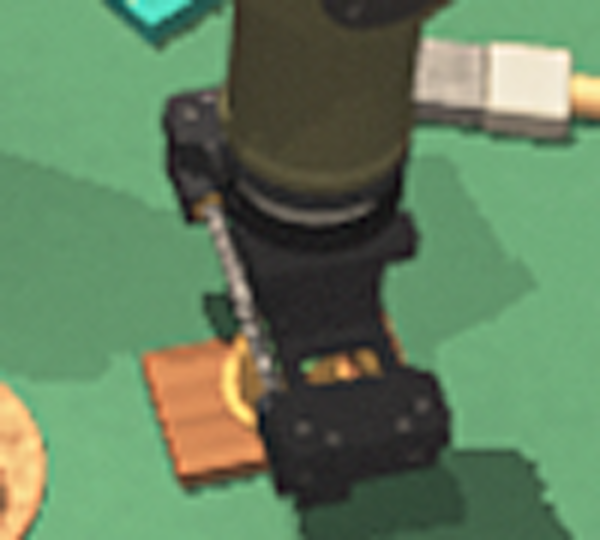

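>>> carry_out(
  commands=[
    [[0,0,0,0,0,0.2,8.8],[0,0,0,0,0,0.3,6],[0,0,0,0,0,0.3,4],[0,0,0,0,0,0.3,4],[0,0,0,0,0,0.3,4],[0,0,0,0,0,0.3,4],[0,0,0,0,0,0.3,4]],
  ],
)

```text
clock: 33.63
tool_pos: [0.6115, -0.2749, 0.0104]
eef_rot: [-0.064, 0.998, 0.0, 0.0]
contact_force: [-1.6, 1.2, 2.6]
opening: 0.721
```

>>> carry_out(
  commands=[
    [[0,0,0,0,0,-1,4],[0,0,0,0,0,-3,4],[0,0,0,0,0,-6,4],[0,0,0,0,0,-9,4],[0,0,0,0,0,-12,4],[0,0,0,0,0,-13,4],[0,0,0,0,0,-13,4],[0,0,0,0,0,-13,4]],
  ],
)

```text
clock: 34.3
tool_pos: [0.6108, -0.2757, 0.1395]
eef_rot: [-0.064, 0.998, -0.0, -0.0]
contact_force: [0.6, 0.7, -2.6]
opening: 0.726
```

```bash
python3 - <<'E'
from h import *
delta([.4245,-.0143,.14],.071+np.pi/2); print(st()[0]["contact_force"])
s=snap("side"); im,hs,f=up(s,385,245,60,45,6);cv2.imwrite("pics/s19.png",im[:,:,::-1])
E
```

```text
turn [-0.    -0.001  0.057] deg 3.3 shift [15.14 28.31 -0.05] clock 34.3 q [ 0.71  0.96 -0.72  1.49  0.72  0.97  1.48]
[ 0.57683887  0.70360728 -2.59410094]
```

View pics/s19.png

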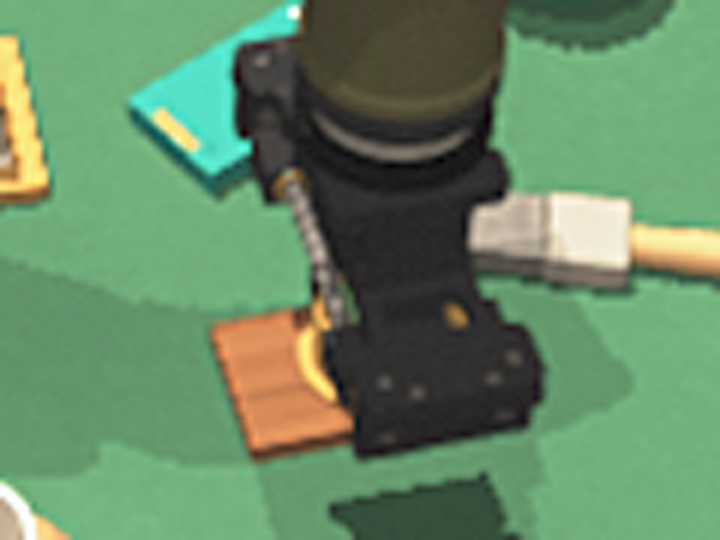

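>>> carry_out(
  commands=[
    [[0,0,0,1,2,0,4],[0,0,0,2.5,5,0,4],[0,0,0.03,4.5,8.5,0,4],[0,0,0.057,6,12,0,4],[0,0,0.057,8,15.5,0,4],[0,0,0.057,10,19,0,4],[0,0,0.057,12,22.5,0,4],[0,0,0.057,13.5,25.5,0,4],[0,0,0.057,15.1,28.3,0,4],[0,0,0.057,15.1,28.3,0,4]],
  ],
)

```text
clock: 35.18
tool_pos: [0.4204, -0.0085, 0.1393]
eef_rot: [-0.041, 0.999, 0.002, -0.003]
contact_force: [0.8, -0.0, -2.1]
opening: 0.721
```

>>> carry_out(
  commands=[
    [[0,0,0,0,0,0,4],[0,0,0,0,0,1,4],[0,0,0,0,0,2,4],[0,0,0,0,0,3,4],[0,0,0,0,0,4,4],[0,0,0,0,0,4.5,4],[0,0,0,0,0,4.5,4],[0,0,0,0,0,4.5,4],[0,0,0,0,0,4.5,4]],
  ],
)

```text
clock: 35.93
tool_pos: [0.4256, -0.0147, 0.0948]
eef_rot: [-0.035, 0.999, -0.0, -0.0]
contact_force: [-0.5, 0.9, -2.8]
opening: 0.722
```

```bash
python3 - <<'E'
from h import *
delta([.4245,-.0143,.0704],.071+np.pi/2); print(st()[0]["contact_force"])
s=snap("side"); crop(s,310,205,60,50,6,"pics/s20.png")
E
```

```text
turn [-0.    -0.    -0.001] deg 0.1 shift [0.11 0.04 2.44] clock 35.93 q [ 0.16  0.77 -0.38  2.27  1.1   0.29  0.45]
[-0.45276101  0.89503596 -2.77133791]
```

View pics/s20.png

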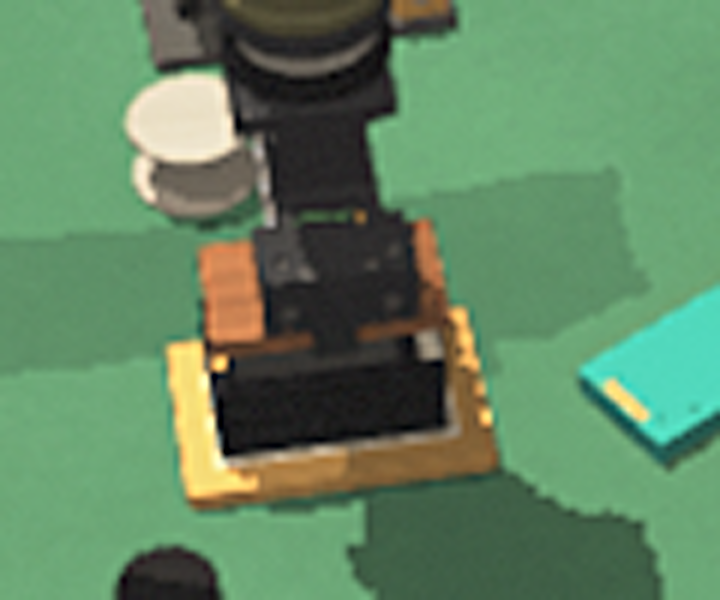

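>>> carry_out(
  commands=[
    [[0,0,0,0.05,0.05,0.8,4],[0,0,0,0.05,0.05,1.5,4],[0,0,0,0.05,0.05,2,4],[0,0,0,0.05,0.05,2.2,4],[0,0,0,0.05,0.05,2.3,4],[0,0,0,0.05,0.05,2.3,4],[0,0,0,0.05,0.05,2.3,4]],
  ],
)

```text
clock: 36.57
tool_pos: [0.4251, -0.0136, 0.0724]
eef_rot: [-0.036, 0.999, 0.0, 0.0]
contact_force: [-0.3, 1.1, -1.8]
opening: 0.721
```

>>> carry_out(
  commands=[
    [[0,0,0,0,0,0.08,4],[0,0,0,0,0,0.15,4],[0,0,0,0,0,0.15,4],[0,0,0,0,0,0.15,4]],
  ],
)

```text
clock: 36.9
tool_pos: [0.4249, -0.0136, 0.0707]
eef_rot: [-0.036, 0.999, 0.0, 0.0]
contact_force: [-0.2, -0.4, -1.3]
opening: 0.724
```

>>> carry_out(
  commands=[
    [[0,0,0,0,-0.05,0.08,4],[0,0,0,0,-0.05,0.15,4],[0,0,0,0,-0.05,0.15,4],[0,0,0,0,-0.05,0.15,4]],
  ],
)

```text
clock: 37.23
tool_pos: [0.425, -0.0137, 0.0702]
eef_rot: [-0.036, 0.999, 0.0, 0.001]
contact_force: [-1.4, -0.1, 14.7]
opening: 0.723
```

>>> carry_out(
  commands=[
    [[0,0,0,0,0,-0.05,4],[0,0,0,0,0,-0.05,6.5],[0,0,0,0,0,-0.05,8.8],[0,0,0,0,0,-0.05,8.8],[0,0,0,0,0,-1,8.8],[0,0,0,0,0,-3,8.8],[0,0,0,0,0,-6,8.8],[0,0,0,0,0,-9,8.8],[0,0,0,0,0,-12,8.8],[0,0,0,0,0,-12,8.8]],
  ],
)

```text
clock: 38.07
tool_pos: [0.427, -0.0136, 0.1929]
eef_rot: [-0.035, 0.999, 0.0, 0.003]
contact_force: [1.0, -0.2, -0.4]
opening: 0.995
```

>>> carry_out(
  commands=[
    [[0,0,0,-2,3,0,8.8],[0,0,0,-4,6,0,8.8],[0,0,0,-6,9,0,8.8],[0,0,0,-8,12,0,8.8],[0,0,0,-10,15,0,8.8],[0,0,0,-12,18,0,6],[0,0,0,-14,21,0,3],[0,0,0,-16,24,0,0],[0,0,0,-16,25,0,0],[0,0,0,-16,25,0,0]],
  ],
)

```text
clock: 38.9
tool_pos: [0.5658, 0.2506, 0.1883]
eef_rot: [-0.038, 0.999, 0.001, -0.0]
contact_force: [0.5, -1.1, 0.6]
opening: 0.645
```

```bash
python3 - <<'E'
from h import *
s=snap("side");t=snap("top")
cv2.imwrite("pics/s21.png",s["pixels"][:,:,::-1]);cv2.imwrite("pics/t21.png",t["pixels"][:,:,::-1])
a=up(s,303,210,32,32,9)[0];b=up(t,327,222,32,32,9)[0]
cv2.imwrite("pics/p21.png",cv2.resize(np.hstack([a,b]),(800,400))[:,:,::-1])
E
```

```text
(no output)
```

View pics/p21.png

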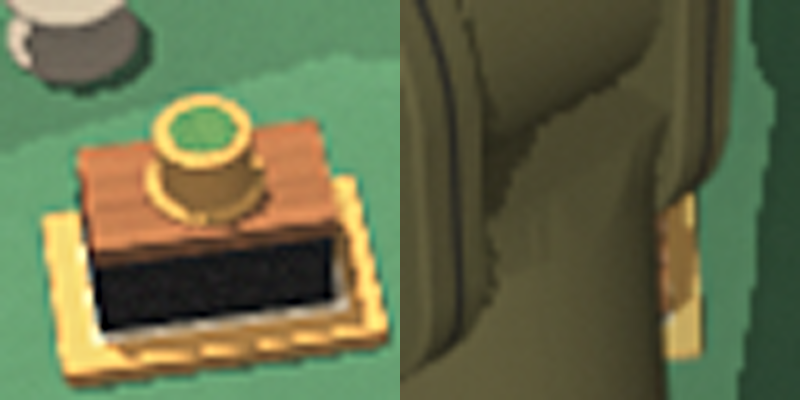

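View pics/t21.png

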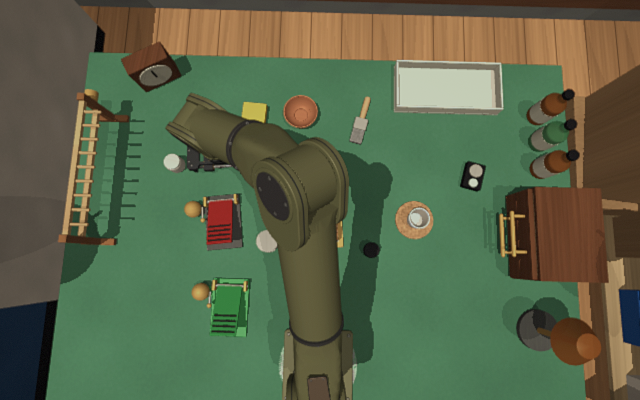

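View pics/s21.png

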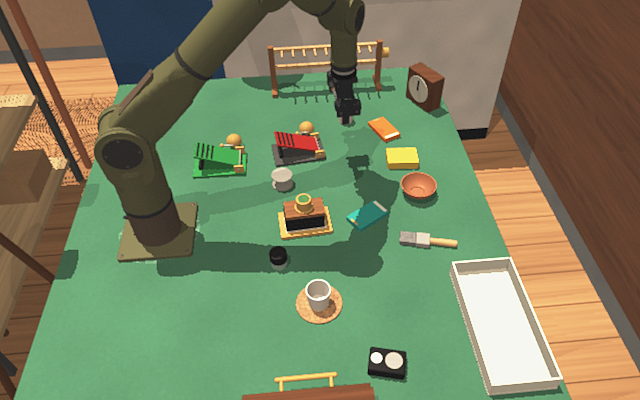

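```bash
python3 - <<'E'
from h import *
t=snap("top");s=snap("side")
for d,n,u in((t,"t",(222,222)),(s,"s",(298,147))):
    im,hs,f=up(d,*u,32,32,8)
    m=(cv2.inRange(hs,(0,120,50),(8,255,255))|cv2.inRange(hs,(170,120,50),(180,255,255)))
    m=cv2.morphologyEx(m,cv2.MORPH_CLOSE,np.ones((41,41),np.uint8));m=cv2.morphologyEx(m,cv2.MORPH_OPEN,np.ones((13,13),np.uint8))
    c,_=cv2.findContours(m,0,2); c=max(c,key=cv2.contourArea)
    for e in(.02,.03,.04,.05):
        q=cv2.approxPolyDP(cv2.convexHull(c),e*cv2.arcLength(c,True),True)[:,0]
        if len(q)==4:break
    print(n,q.tolist()); 
    for p in q:
        print((p/8+np.array(u)-32).round(1),"hinge",ray(f,[p],.028)[0,:2].round(4),"free",ray(f,[p],.079)[0,:2].round(4))
    v=im.copy(); cv2.polylines(v,[q],True,(255,255,0),1); cv2.imwrite(f"pics/tr_{n}.png",v[:,:,::-1])
a=cv2.imread("pics/tr_t.png");b=cv2.imread("pics/tr_s.png");cv2.imwrite("pics/tr.png",cv2.resize(np.hstack([a,b]),(800,400)))
E
```

```text
t [[331, 77], [334, 416], [139, 438], [147, 108]]
[231.4 199.6] hinge [0.4895 0.2824] free [0.4821 0.2708]
[231.8 242. ] hinge [0.3585 0.2732] free [0.3565 0.2619]
[207.4 244.8] hinge [0.3482 0.3471] free [0.3466 0.3327]
[208.4 203.5] hinge [0.4754 0.353 ] free [0.4686 0.3384]
s [[68, 135], [381, 172], [418, 279], [97, 253]]
[274.5 131.9] hinge [0.3463 0.393 ] free [0.3494 0.3277]
[313.6 136.5] hinge [0.4784 0.353 ] free [0.4754 0.2895]
[318.2 149.9] hinge [0.4884 0.2815] free [0.485  0.2212]
[278.1 146.6] hinge [0.3566 0.3127] free [0.3593 0.2511]
```

View pics/tr.png

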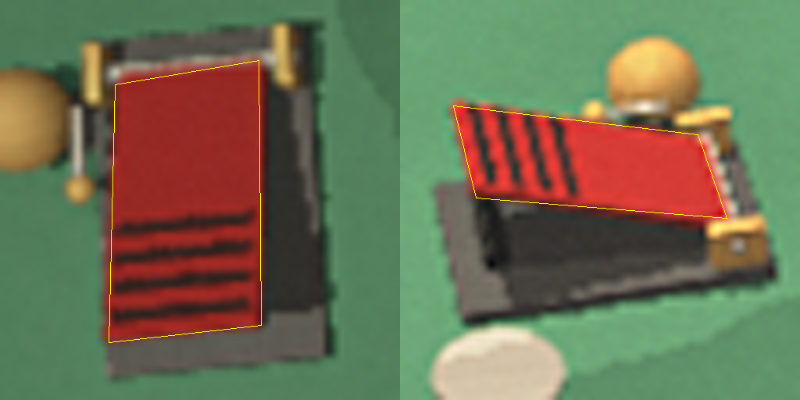

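```bash
python3 - <<'E'
from h import *
delta([.373,.300,.14],.15+np.pi/2); print(st()[0]["tool_pos"])
E
```

```text
turn [-0.003 -0.001 -0.08 ] deg 4.6 shift [18.89  6.95  4.85] clock 39.1 q [-0.12  0.82 -0.68  1.63  0.62  0.92  0.61]
[0.5663145  0.24399783 0.18850033]
```

>>> carry_out(
  commands=[
    [[0,0,0,2,0.7,0,0],[0,0,-0.04,5,1.8,0,0],[0,0,-0.08,8,3,0,0],[0,0,-0.08,11,4,0,0],[0,0,-0.08,14,5,0,0],[0,0,-0.08,17,6.3,1,0],[0,0,-0.08,18.9,7,3,0],[0,0,-0.08,18.9,7,4.8,0],[0,0,-0.08,18.9,7,4.8,0],[0,0,-0.08,18.9,7,4.8,0]],
  ],
)

```text
clock: 39.93
tool_pos: [0.3735, 0.3013, 0.141]
eef_rot: [-0.075, 0.997, -0.001, -0.0]
contact_force: [1.1, -0.0, 0.2]
opening: 0.001
```

>>> carry_out(
  commands=[
    [[0,0,0,0,0,1,0],[0,0,0,0,0,2,0],[0,0,0,0,0,3,0],[0,0,0,0,0,3.5,0],[0,0,0,0,0,3.5,0],[0,0,0,0,0,3.5,0]],
  ],
)

```text
clock: 40.43
tool_pos: [0.3734, 0.3029, 0.1059]
eef_rot: [-0.075, 0.997, -0.0, -0.0]
contact_force: [-0.4, -0.5, -0.7]
opening: 0.005
```

```bash
python3 - <<'E'
from h import *
delta([.373,.300,.08],.15+np.pi/2); print(st()[0]["tool_pos"],st()[0]["contact_force"],st()[0]["opening"])
s=snap("side");t=snap("top")
a=up(s,290,125,40,40,9)[0];b=up(t,222,225,40,40,9)[0]
cv2.imwrite("pics/p22.png",cv2.resize(np.hstack([a,b]),(800,400))[:,:,::-1])
E
```

```text
turn [-0.    -0.     0.001] deg 0.0 shift [ 0.08 -0.28  2.59] clock 40.43 q [-0.47  0.79 -0.5   2.1   0.87  0.46  0.07]
[0.37340071 0.30288427 0.10592492] [-0.36639052 -0.47769409 -0.72141642] 0.00537467134679613
```

View pics/p22.png

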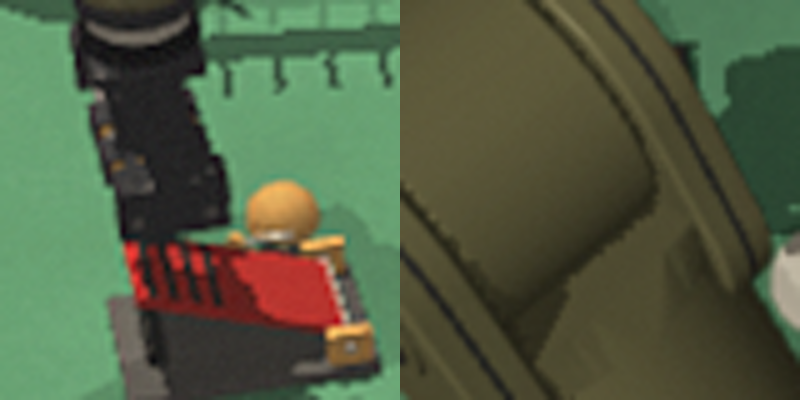

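>>> carry_out(
  commands=[
    [[0,0,0,0,-0.2,1,0],[0,0,0,0,-0.2,2,0],[0,0,0,0,-0.2,3,0],[0,0,0,0,-0.2,4,0],[0,0,0,0,-0.2,4.5,0],[0,0,0,0,-0.2,4.5,0]],
  ],
)

```text
clock: 41.03
tool_pos: [0.3725, 0.3014, 0.0611]
eef_rot: [-0.076, 0.997, 0.0, -0.001]
contact_force: [-2.5, -0.4, 7.1]
opening: 0.004
```

```bash
python3 - <<'E'
from h import *
s=snap("side")
a=up(s,290,135,40,35,9)[0]
cv2.imwrite("pics/p23.png",a[:,:,::-1])
E
```

```text
(no output)
```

View pics/p23.png

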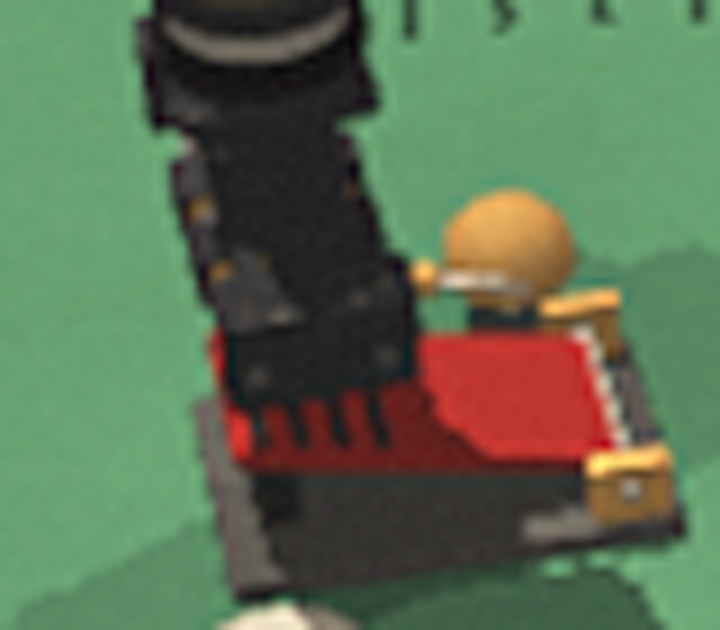

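>>> carry_out(
  commands=[
    [[0,0,0,0,0,0.5,0],[0,0,0,0,0,1,0],[0,0,0,0,0,1.4,0],[0,0,0,0,0,1.6,0],[0,0,0,0,0,1.6,0],[0,0,0,0,0,1.6,0]],
  ],
)

```text
clock: 41.58
tool_pos: [0.3715, 0.3014, 0.0459]
eef_rot: [-0.076, 0.997, 0.0, -0.001]
contact_force: [-6.0, -1.2, 8.8]
opening: 0.006
```

>>> carry_out(
  commands=[
    [[0,0,0,0,0,0.1,0],[0,0,0,0,0,0.2,0],[0,0,0,0,0,0.2,0],[0,0,0,0,0,0.2,0]],
  ],
)

```text
clock: 41.92
tool_pos: [0.3713, 0.3014, 0.044]
eef_rot: [-0.076, 0.997, 0.001, -0.001]
contact_force: [-6.2, -1.3, 9.6]
opening: 0.006
```

>>> carry_out(
  commands=[
    [[0,0,0,0,0,0.1,0],[0,0,0,0,0,0.2,0],[0,0,0,0,0,0.2,0],[0,0,0,0,0,0.2,0]],
  ],
)

```text
clock: 42.25
tool_pos: [0.3712, 0.3014, 0.0431]
eef_rot: [-0.077, 0.997, 0.001, -0.001]
contact_force: [-7.5, -2.8, 22.1]
opening: 0.008
```

>>> carry_out(
  commands=[
    [[0,0,0,0,0,0,0],[0,0,0,0,0,0,0],[0,0,0,0,0,0,0],[0,0,0,0,0,0,0],[0,0,0,0,0,0,0],[0,0,0,0,0,0,0],[0,0,0,0,0,0,0],[0,0,0,0,0,0,0],[0,0,0,0,0,0,0],[0,0,0,0,0,0,0]],
  ],
)

```text
clock: 43.08
tool_pos: [0.3712, 0.3013, 0.0431]
eef_rot: [-0.077, 0.997, 0.001, -0.001]
contact_force: [-6.9, -2.9, 23.4]
opening: 0.009
```

>>> carry_out(
  commands=[
    [[0,0,0,0,0,0,0],[0,0,0,0,0,0,0],[0,0,0,0,0,0,0],[0,0,0,0,0,0,0],[0,0,0,0,0,0,0],[0,0,0,0,0,0,0],[0,0,0,0,0,0,0],[0,0,0,0,0,0,0],[0,0,0,0,0,0,0],[0,0,0,0,0,0,0]],
  ],
)

```text
clock: 43.92
tool_pos: [0.3712, 0.3014, 0.0432]
eef_rot: [-0.077, 0.997, 0.001, -0.001]
contact_force: [-6.8, -2.1, 22.4]
opening: 0.005
```

>>> carry_out(
  commands=[
    [[0,0,0,0,0,0,0],[0,0,0,0,0,0,0],[0,0,0,0,0,0,0],[0,0,0,0,0,0,0],[0,0,0,0,0,0,0],[0,0,0,0,0,0,0],[0,0,0,0,0,0,0],[0,0,0,0,0,0,0],[0,0,0,0,0,0,0],[0,0,0,0,0,0,0]],
  ],
)

```text
clock: 44.75
tool_pos: [0.3712, 0.3014, 0.0431]
eef_rot: [-0.077, 0.997, 0.001, -0.001]
contact_force: [-8.4, -2.9, 22.8]
opening: 0.005
```

```bash
python3 - <<'E'
from h import *
s=snap("side")
a=up(s,290,135,40,35,9)[0]
cv2.imwrite("pics/p24.png",a[:,:,::-1])
E
```

```text
(no output)
```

View pics/p24.png

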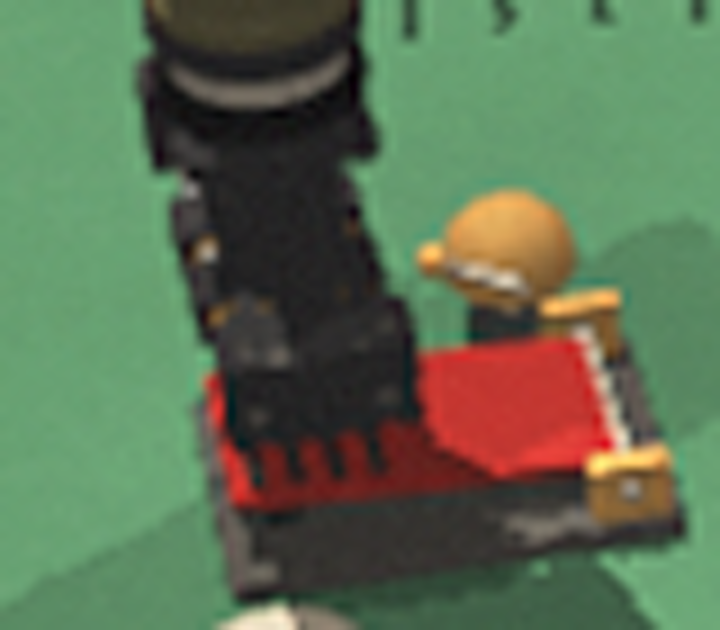

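>>> carry_out(
  commands=[
    [[0,0,0,0,0,-1,0],[0,0,0,0,0,-2,0],[0,0,0,0,0,-3,0],[0,0,0,0,0,-4.5,0],[0,0,0,0,0,-6,0],[0,0,0,0,0,-6,0],[0,0,0,0,0,-6,0],[0,0,0,0,0,-6,0],[0,0,0,0,0,-6,0],[0,0,0,0,0,-6,0]],
  ],
)

```text
clock: 45.63
tool_pos: [0.3732, 0.3009, 0.1005]
eef_rot: [-0.076, 0.997, -0.0, -0.0]
contact_force: [-0.4, -0.0, 0.4]
opening: 0.007
```

>>> carry_out(
  commands=[
    [[0,0,0,0,0,0,0],[0,0,0,0,0,0,0],[0,0,0,0,0,0,0],[0,0,0,0,0,0,0],[0,0,0,0,0,0,0],[0,0,0,0,0,0,0]],
  ],
)

```text
clock: 46.13
tool_pos: [0.3735, 0.3011, 0.1011]
eef_rot: [-0.076, 0.997, 0.0, 0.0]
contact_force: [-0.4, -1.1, 0.8]
opening: 0.007
```

```bash
python3 - <<'E'
from h import *
s=snap("side")
a=up(s,290,135,40,35,9)[0]
cv2.imwrite("pics/p25.png",a[:,:,::-1])
E
```

```text
(no output)
```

View pics/p25.png

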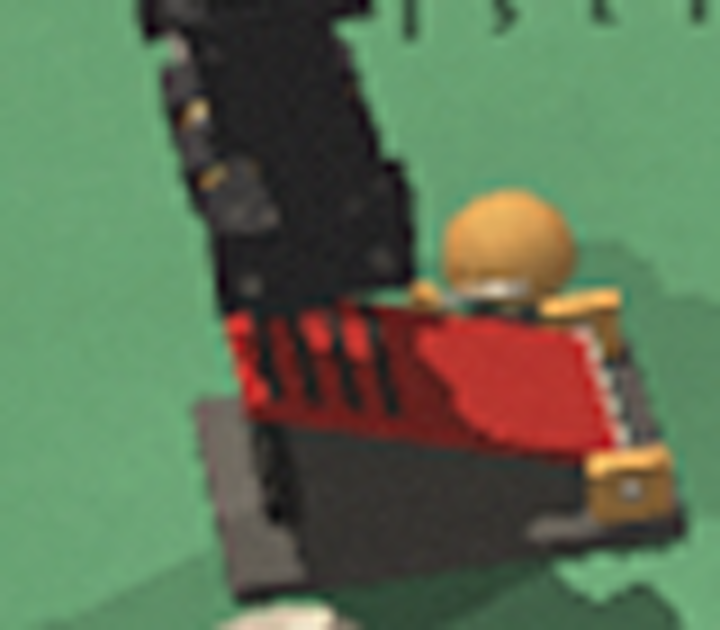

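Treadle is fully up again. Second press: 5.8 cm, then to a firm stop.

>>> carry_out(
  commands=[
    [[0,0,0,0,0,1,0],[0,0,0,0,0,2,0],[0,0,0,0,0,3,0],[0,0,0,0,0,4,0],[0,0,0,0,0,5,0],[0,0,0,0,0,5.5,0],[0,0,0,0,0,5.8,0],[0,0,0,0,0,6,0],[0,0,0,0,0,6,0],[0,0,0,0,0,6,0]],
  ],
)

```text
clock: 47.02
tool_pos: [0.371, 0.3012, 0.043]
eef_rot: [-0.077, 0.997, 0.0, -0.001]
contact_force: [-7.2, -2.9, 27.2]
opening: 0.002
```

>>> carry_out(
  commands=[
    [[0,0,0,0,0,0,0],[0,0,0,0,0,0,0],[0,0,0,0,0,0,0],[0,0,0,0,0,0,0],[0,0,0,0,0,0,0],[0,0,0,0,0,0,0],[0,0,0,0,0,0,0],[0,0,0,0,0,0,0],[0,0,0,0,0,0,0],[0,0,0,0,0,0,0]],
  ],
)

```text
clock: 47.85
tool_pos: [0.371, 0.3012, 0.043]
eef_rot: [-0.077, 0.997, 0.0, -0.001]
contact_force: [-7.0, -2.5, 26.8]
opening: 0.003
```

>>> carry_out(
  commands=[
    [[0,0,0,0,0,0,0],[0,0,0,0,0,0,0],[0,0,0,0,0,0,0],[0,0,0,0,0,0,0],[0,0,0,0,0,0,0],[0,0,0,0,0,0,0],[0,0,0,0,0,0,0],[0,0,0,0,0,0,0],[0,0,0,0,0,0,0],[0,0,0,0,0,0,0]],
  ],
)

```text
clock: 48.68
tool_pos: [0.371, 0.3012, 0.043]
eef_rot: [-0.077, 0.997, 0.0, -0.001]
contact_force: [-6.7, -3.6, 26.5]
opening: 0.007
```

>>> carry_out(
  commands=[
    [[0,0,0,0,0,0,0],[0,0,0,0,0,0,0],[0,0,0,0,0,0,0],[0,0,0,0,0,0,0],[0,0,0,0,0,0,0],[0,0,0,0,0,0,0],[0,0,0,0,0,0,0],[0,0,0,0,0,0,0],[0,0,0,0,0,0,0],[0,0,0,0,0,0,0]],
  ],
)

```text
clock: 49.52
tool_pos: [0.371, 0.3012, 0.043]
eef_rot: [-0.077, 0.997, 0.0, -0.001]
contact_force: [-6.7, -2.9, 25.5]
opening: 0.006
```

>>> carry_out(
  commands=[
    [[0,0,0,0,0,-1,0],[0,0,0,0,0,-2,0],[0,0,0,0,0,-3,0],[0,0,0,0,0,-4.5,0],[0,0,0,0,0,-6,0],[0,0,0,0,0,-8,0],[0,0,0,0,0,-11,0],[0,0,0,0,0,-14,0],[0,0,0,0,0,-14,0],[0,0,0,0,0,-14,0]],
  ],
)

```text
clock: 50.35
tool_pos: [0.3743, 0.3016, 0.1823]
eef_rot: [-0.075, 0.997, 0.001, 0.001]
contact_force: [-0.6, 0.0, -0.4]
opening: 0.002
```

>>> carry_out(
  commands=[
    [[0,0,0,0,3,0,0],[0,0,0,0,6,0,0],[0,0,0,0,9,0,0],[0,0,0,0,12,0,0],[0,0,0,0,15,0,0],[0,0,0,0,18,0,0],[0,0,0,0,21,0,0],[0,0,0,0,22,0,0],[0,0,0,0,22,0,0],[0,0,0,0,22,0,0]],
  ],
)

```text
clock: 51.18
tool_pos: [0.3403, 0.5171, 0.1796]
eef_rot: [-0.076, 0.997, -0.002, -0.0]
contact_force: [0.4, -0.9, 0.3]
opening: 0.007
```

```bash
python3 - <<'E'
from h import *
s=snap("side");t=snap("top")
cv2.imwrite("pics/s30.png",s["pixels"][:,:,::-1]);cv2.imwrite("pics/t30.png",t["pixels"][:,:,::-1])
a=up(s,303,210,32,32,9)[0];b=up(t,327,222,32,32,9)[0];c=up(s,319,298,32,32,9)[0];e=up(t,415,220,32,32,9)[0]
cv2.imwrite("pics/p30.png",cv2.resize(np.vstack([np.hstack([a,b]),np.hstack([c,e])]),(600,600))[:,:,::-1])
print(circ(t,417,219,20,.066,.032,p2=15))
E
```

```text
[(array([ 0.4456, -0.2942]), 0.93)]
```

View pics/p30.png

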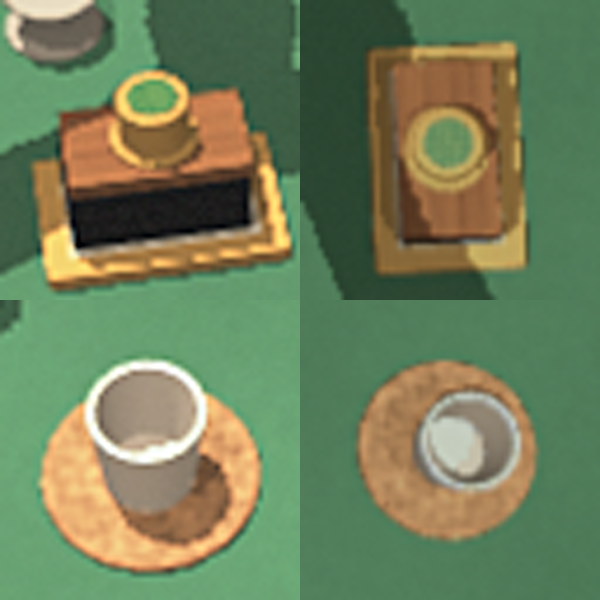

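View pics/s30.png

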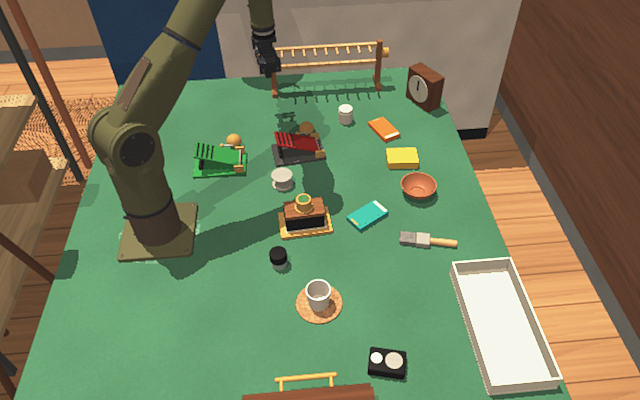

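View pics/t30.png

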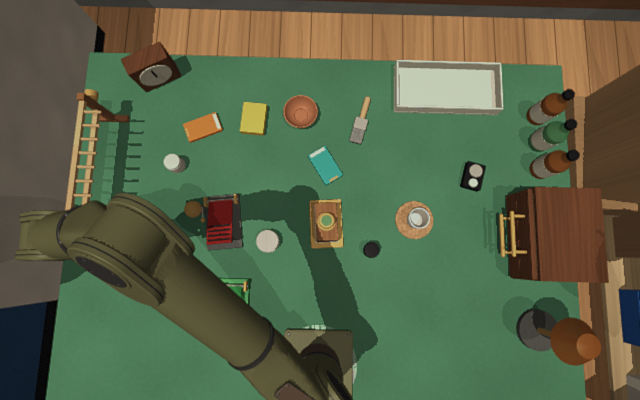

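>>> carry_out(
  commands=[
    [[0,0,0,0,0,0,0],[0,0,0,0,0,0,0],[0,0,0,0,0,0,0],[0,0,0,0,0,0,0],[0,0,0,0,0,0,0],[0,0,0,0,0,0,0]],
  ],
)

```text
clock: 51.78
tool_pos: [0.3405, 0.5185, 0.1812]
eef_rot: [-0.075, 0.997, 0.0, 0.0]
contact_force: [1.2, -0.0, -0.3]
opening: 0.006
```

```bash
python3 -c "
from plant import r
print(r.finish_job())"
```

```text
the job is handed in; nothing more can be done
None
```

The job is done and handed in at about 52 s on the clock.

- **Cup:** I stood it upright on the coaster. It was later knocked about 3 cm off centre. I re-centred it after the third holder was down and before placing the lens board. At the last check it was about 2 mm from the coaster's centre.
- **Pile:** Three black holders were present, and all three are stacked on the plate with the lens board on top. The last pictures show them aligned with each other and inside the white outline. This was judged by eye and arm position, because the one attempt to measure the pile's position from the pictures failed: the arm blocked the top view and the outline merged into the side-view mask.
- **Bell:** I pressed the red treadle twice, reaching a hard stop at 22–27 N each time and holding about 2.5 s. After the first press a picture showed it fully up. After the second it looks fully up in the final pictures, but I didn't check it close up.
- **Everything else:** The orange and turquoise look-alikes, the green treadle and the other items look unmoved in the pictures. The arm ended clear of everything.

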